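Rehang the wheel cutter's lift-off guard door

ROBOT

A 6-joint arm with a two-finger parallel gripper is mounted at the origin on the work surface. World frame = base frame: x ahead of the robot, y to its left, z up, the work surface at z = 0. Lengths are in m, angles in degrees, forces in N, time in s.
With the tool pointing down it reaches from about 0.35 to 0.725 m from the base axis. Payload 6 kg.
Tool frame: the origin (TCP) lies on the mounting face of the last link; the fingertips stand 173 mm ahead of it and the grasp point (between the pads) lies 155 mm ahead of it; y points along the fingers, x is the direction in which the jaws open and shut, and the axes are right-handed (so a half turn about y gives the same grasp; the last joint's range is limited). The gripper opens to 85 mm and grips with 20 to 120 N. Pads are 22 mm wide; open, the fingers measure 114 mm over their backs; the gripper's body (76 mm by 85 mm) begins 54 mm behind the grasp point. The pads swing forward as they close: fully open they stand 13 mm farther back than shut.
Start: joints at [-48.489, 2.303, 4.859, 0, -92.561, -19.12], TCP at [0.229, -0.555, 0.405] pointing down, gripper open.
Joint ranges: [-146.85, 146.85], [-73.84, 115.35], [-62.03, 85.46], [-188.31, 113.3], [-161.28, -10.13], [-171.36, 171.36]. Speed limits (degrees/s): [147.25, 147.25, 172.46, 180, 180, 180].

INTERFACE

Orientations are given as a 3x3 rotation matrix whose columns are the frame's x, y, z axes.
In Python, from bench import r, imaging gives the robot as it stands.
- The arm moves only by the shell command python3 -m pendant 'ROWS'. ROWS is a JSON object of lists of equal length, an entry for each row: "offset": the shift along the world's x, y, z in mm, a list of three; "delta_rot": the turn, a rotation vector about the world's x, y, z in rad, a list of three; "hand": the closure in counts, from 0 (fully open) to 255 (shut). A call has 1 to 20 rows; each row shifts and turns the pose as measured when the row begins; what a row does not reach is not made up. A row lasts 1/8 s, in which the tool goes at most 62.5 mm and 10.7 degrees, less where a joint would pass 70% of its speed; a pose out of reach is approached as far as the arm can. A call is refused whole if a number of a shift passes 62.5 or a number of a turn 0.188, either way. A call with a gripper value outside its range is refused whole. The fingers move at their own pace and stop on an object; the grip force is fixed at half the most. Time passes only in rows, so rows that do not move let the fingers close. It gives the time, the measured TCP pose, the force and the opening at its end, in the units of the state.
- r.get_obs(): the state, without advancing time (a new reading comes with each control period).
- imaging.read_camera(name): name is "scene" or "top" or "wrist"; returns a dict with "color" (420x560x3 uint8, blue, green, red), "range_z" (420x560 float32, m along the optical axis (not along the pixel's ray), 0 where there is no reading), "fx", "fy", "cx", "cy" (pixels), "R" (3x3) and "t" (3): a world point X has camera coordinates R X + t. Camera axes: x right, y down, z forward; pixel columns grow to the right and rows downward; lengths in m; the calibration is good to about 2 mm. A picture is of the moment at which its call begins.
- r.close_job(): hands the job in, once; it reports no verdict.
The state is a dict: "time": time; "q": joint angles; "qd": joint speeds; "effort": joint torques, N m; "tcp_pos": TCP position; "ee_rot": TCP orientation; "force": force on the tool from outside, world axes, zero at the start; "ft_torque": the same for the moment, N m; "finger_gap": opening from 0.0 (shut) to 1.0 (fully open).
Only numpy, scipy, OpenCV 4.12 (cv2) and the standard library are available. Lean on these libraries where they do the work, as an engineer would, in place of code of your own. Each camera call takes 0.05 s, during which the arm holds its last target.

TASK

Take the loose guard door by its pull and lay it on the sloped rest, back against the board, bottom edge on the ledge, and let go of it. Take it again by its top edge, stand it upright and lower both hinge knuckles together onto the two hinge pins of the wheel-cutter housing, keeping hold until they are fully down; then let go and swing the door shut. Leave the other things on the bench where they are.

Things in the scene. Friction and masses are not known exactly. Their poses are not given: they have to be found in the camera images.
- door_center (a point): Centre of the plain aluminium guard door plate, 100 wide, 130 tall, 10 thick, about 0.3 kg (0.24 to 0.39), loose. It starts flat on the bench, outer face up. Site axes: x along the width to the hinge edge, y along the height to the top edge, z out of the outer face
- door_pull (a point): Middle of the black square pull at the centre of the outer face: 18 x 18, sides along the door's x and y, standing 36 out of the face (this point is 18 above the face, 23 along z from door_center)
- door_top (a point): Middle of the door's top edge (65 from the centre along y, mid-thickness)
- door_free_edge (a point): Middle of the door's free edge, opposite the knuckles (-50 along x, mid-thickness)
- knuckle_upper (a point): Centre of the lower end of the upper knuckle, on the bore axis: x 58, y 25, z 3.5 from door_center. The two steel knuckles are tubes 17 outside, 10.4 bore, 16 long, bore along the door's y; they stand off the hinge edge, flush with the back face
- knuckle_lower (a point): Centre of the lower end of the lower knuckle, on the bore axis: x 58, y -41, z 3.5 from door_center
- rest: Fixed wooden stand with a board 70 wide sloped 45 degrees; origin on the bench. z up, y level towards the high side of the slope, x along the ledge. On it the door's x is this x, its y points up the slope (halfway between this y and up), its z halfway between -y and up. The ledge stands 12 out of the board
- rest_seat (a point): Where door_center lies when the door sits on the rest, 79 above the bench (axes as rest, level). The board ends 18 above this point along the slope, so the door's upper 47 mm is free front and back
- rest_top (a point): Where door_top lies when the door sits on the rest
- housing: Fixed grey wheel-cutter housing, a box 120 wide, 115 deep, 146 tall with an open front; origin on the bench on the hinge axis. z up, -y out of the opening. The shut door runs from the axis along -x, outer face to -y. Opening swings the free edge to -y, no spring or latch; 90 degrees open the door's x is along +y here, its outer face to +x. It turns freely
- pin_lower (a point): Foot of the lower hinge pin, on the hinge axis, 36 above the bench: the seated knuckle's lower end lies here. Steel pin 8 across, 18 tall, its upper 6 a cone, on a round bracket 13 across and 8 thick. Axes as the housing
- pin_upper (a point): Foot of the upper pin, same kind, 66 above the lower on the same axis. The knuckles come sideways over both pins with the door about 24 (18 to 40) above its hung height, then straight down. Hung, the door's bottom edge is 12 and its top edge 142 above the bench. It is hung well open: shut, there is no room for a finger behind it
- shut_mark (a point): Where door_free_edge lies when the hung door is shut; the housing's front face is 2 behind the shut door. A motor stub 44 across sticks out 60 at the housing's -x side
- wheel_a: Bystander: larger brass crown wheel lying flat, 48 mm across, 14 mm high; origin under its centre
- wheel_b: Bystander: smaller brass crown wheel lying flat, 36 mm across, 14 mm high; origin under its centre
- tin: Bystander: round pewter snuff tin, 62 mm across, 24 mm high; origin under its centre
- arbor: Bystander: spare steel cutter arbor standing on its 40 mm flange, 60 mm high; origin under its centre
- punch: Bystander: black ebony staking punch lying down, 98 mm long, 10 mm thick; origin under its middle
- oil_cup: Bystander: small white oil cup, 40 mm across, 18 mm high; origin under its centre
Mind the look-alikes: they are no part of the job. Leave any pink look-alike of the rest alone.

How it is judged (in metres and radians):
On the way, in this order (a step that is already met when the one before it is completed fails the run):
1. the door lies on the sloped rest, top edge up, and has been let go (distance between door_center and rest_seat below 0.02 m and distance between door_top and rest_top below 0.02 m and contact force between the fingers and door below 0.1 N), for 0.2 s.
2. both knuckles are fully down on their pins (within 5 mm) while the gripper still holds the door (horizontal distance between knuckle_upper and pin_upper below 0.004 m and horizontal distance between knuckle_lower and pin_lower below 0.004 m and z of knuckle_upper in the frame of pin_upper between -0.003 and 0.005 m and z of knuckle_lower in the frame of pin_lower between -0.003 and 0.005 m and contact force between the fingers and door above 1 N), for 0.05 s.
At the end, for the whole second after the job is handed in: Both knuckles sit on their pins (within 4 mm of the axis, within 5 mm of fully down), the door is shut (its free edge within 12 mm of the shut position) and at rest (horizontal distance between knuckle_upper and pin_upper below 0.004 m and horizontal distance between knuckle_lower and pin_lower below 0.004 m and z of knuckle_upper in the frame of pin_upper between -0.003 and 0.005 m and z of knuckle_lower in the frame of pin_lower between -0.003 and 0.005 m and horizontal distance between door_free_edge and shut_mark below 0.012 m and linear speed of door below 0.02 m/s); the robot touches nothing.
It fails at once if one of the bystanders is pushed more than 30 mm (distance of any of wheel_a, wheel_b, tin, arbor, punch, oil_cup from where it was at the start of the episode above 0.03 m).
It also fails if it takes over 67 s, if anything falls off the work surface, if the arm or the gripper's body presses on something with over 40 N, if the wrist force passes 120 N, or if a joint passes its speed limit or range.

## Working session

There is one attempt and no reset: what is moved stays moved. The work goes in short steps, Python scripts to look and compute and a shell command to move; the robot and the scene stay as the last step left them, time stands still between calls to the robot, and variables do not carry over. Pictures are saved under pics/ and viewed, and the job is handed in when it is done.

```bash
ls; mkdir -p pics
cat > h.py <<'E'
import numpy as np, cv2
from bench import r, imaging
def cam(n):
    c=imaging.read_camera(n); c['R']=np.array(c['R']); c['t']=np.array(c['t']); return c
def pts(c):
    z=c['range_z']; v,u=np.mgrid[0:z.shape[0],0:z.shape[1]]
    P=np.stack([(u-c['cx'])/c['fx']*z,(v-c['cy'])/c['fy']*z,z],-1)
    W=(P-c['t'])@c['R']
    W[z<=0]=np.nan
    return W
def proj(c,X):
    p=c['R']@np.array(X)+c['t']; return (c['fx']*p[0]/p[2]+c['cx'],c['fy']*p[1]/p[2]+c['cy'])
E
python3 - <<'E'
from h import *
for n in ['scene','top']:
    c=cam(n); cv2.imwrite(f'pics/{n}0.png',c['color']); np.savez(f'{n}0.npz',**c)
    print(n,c['fx'],(-c['R'].T@c['t']).round(3),c['R'].round(3).tolist())
print(r.get_obs())
E
```

```text
pics
scene 429.55199734122897 [ 1.065 -0.691  0.677] [[0.77, 0.637, 0.021], [0.386, -0.441, -0.81], [-0.507, 0.632, -0.586]]
top 525.7638312933719 [ 0.515 -0.092  1.344] [[0.02, -1.0, 0.0], [-0.999, -0.02, -0.029], [0.029, 0.001, -1.0]]
{'time': 0.1, 'q': array([-4.84904244e+01,  2.33643722e+00,  4.80883052e+00, -2.23659486e-02,
       -9.25609212e+01, -1.91194108e+01]), 'qd': array([-0.02856311, -0.09230214,  0.17401826,  0.08007205,  0.06714065,
       -0.02322664]), 'effort': array([-5.55185528e-03, -3.69343829e+01,  3.48280013e+01,  6.95178509e+00,
       -4.63388278e-03,  2.00392799e-05]), 'tcp_pos': array([ 0.22862938, -0.55472348,  0.40377744]), 'ee_rot': array([[-3.80926933e-01, -7.31984897e-04, -9.24604854e-01],
       [ 9.24603781e-01,  1.41549538e-03, -3.80927612e-01],
       [ 1.58760716e-03, -9.99998730e-01,  1.37595689e-04]]), 'force': array([-0.99576685,  0.60420637,  0.59587563]), 'ft_torque': array([-0.02385895,  0.02839393,  0.03063118]), 'finger_gap': 1.0004003604523994}
```

View pics/scene0.png

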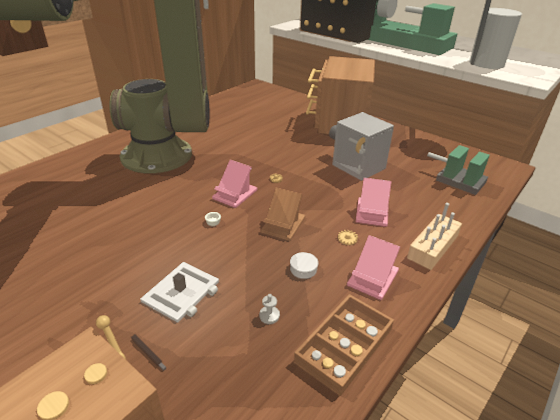

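View pics/top0.png

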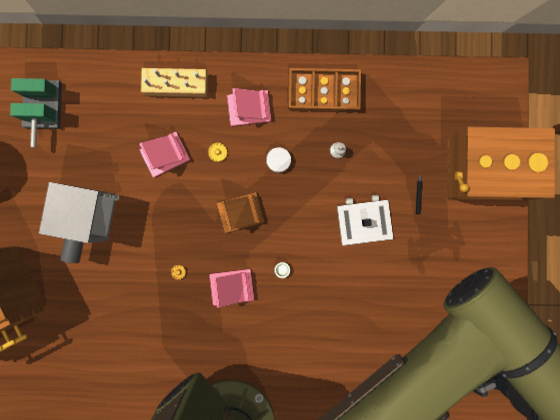

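Run:
```python
from h import *
s=cv2.imread('pics/scene0.png');t=cv2.imread('pics/top0.png')
a=cv2.resize(s[100:190,300:420],(400,300),interpolation=cv2.INTER_CUBIC)
b=cv2.resize(s[170:320,130:330],(400,300),interpolation=cv2.INTER_CUBIC)
c=cv2.resize(t[165:275,30:177],(400,300),interpolation=cv2.INTER_CUBIC)
d=cv2.resize(t[165:275,210:410],(400,300),interpolation=cv2.INTER_CUBIC)
cv2.imwrite('pics/crop0.png',np.vstack([np.hstack([a,b]),np.hstack([c,d])]))
```

```text
(no output)
```

View pics/crop0.png

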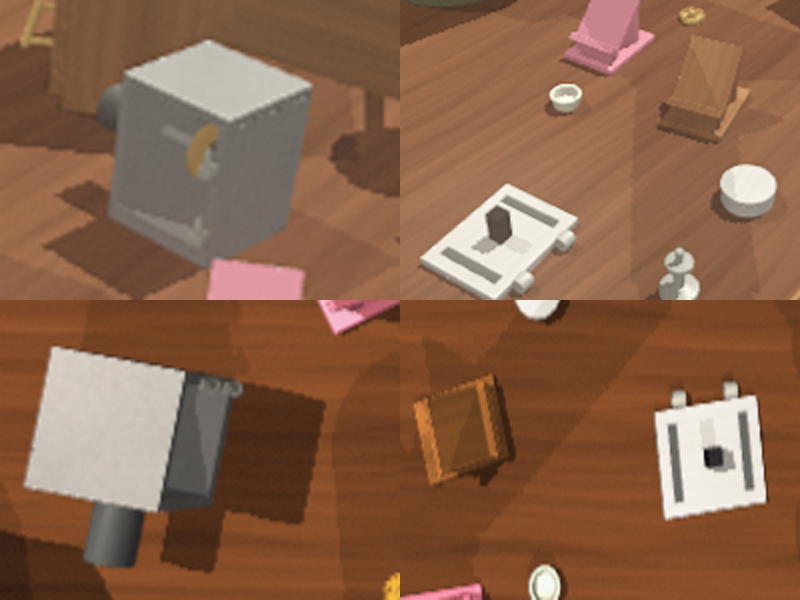

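Run:
```python
from h import *
t=dict(np.load('top0.npz'));s=dict(np.load('scene0.npz'))
W=pts(t);S=pts(s)
# table bias
print('table top',np.nanmedian(W[240:260,300:330,2]),'scene',np.nanmedian(S[230:260,100:130,2]))
# door: pixels in window with z 5..15mm
def sel(W,x0,x1,y0,y1,z0,z1):
    m=(W[...,0]>x0)&(W[...,0]<x1)&(W[...,1]>y0)&(W[...,1]<y1)&(W[...,2]>z0)&(W[...,2]<z1); return m
u,v=365,222; dc=W[v-15,u-10]; print('door pix',dc, 'rest',W[213,240],'hous',W[213,70])
for nm,A in(('top',W),('scene',S)):
    m=sel(A,dc[0]-.13,dc[0]+.1,dc[1]-.13,dc[1]+.1,.006,.0135)
    p=A[m][:,:2]; 
    m2=sel(A,dc[0]-.13,dc[0]+.1,dc[1]-.13,dc[1]+.1,.032,.06); q=A[m2]
    print(nm,len(p),cv2.minAreaRect((p*1000).astype(np.float32)),'pull',q.mean(0) if len(q) else 0,len(q),np.nanmax(q[:,2]) if len(q) else 0)
    r0=W[213,240]
    m=sel(A,r0[0]-.09,r0[0]+.09,r0[1]-.09,r0[1]+.09,.004,.2); p=A[m]
    print(nm,'rest',len(p),p.min(0),p.max(0),cv2.minAreaRect((p[:,:2]*1000).astype(np.float32)))
    h0=W[213,70]
    m=sel(A,h0[0]-.15,h0[0]+.15,h0[1]-.15,h0[1]+.15,.135,.16); p=A[m]
    print(nm,'hous top',len(p),np.median(p[:,2]),cv2.minAreaRect((p[:,:2]*1000).astype(np.float32)))
```

```text
table top -0.001378432397348396 scene 2.700598109004199e-05
door pix [ 0.55081532 -0.3036399   0.00978759] rest [ 0.52927127 -0.01489383  0.05538088] hous [0.52056719 0.36758208 0.14414513]
top 1616 ((538.54541015625, -313.49993896484375), (218.7669677734375, 219.0999298095703), 4.06303596496582) pull [ 0.51379538 -0.32936809  0.04458235] 58 0.05008938052375526
top rest 1382 [ 0.43936193 -0.10302207  0.00400077] [0.6186066  0.07325521 0.09031224] ((529.2177734375, -14.726417541503906), (176.86732482910156, 177.05506896972656), 88.43563079833984)
top hous top 2685 0.14457351851298855 ((523.629150390625, 371.78955078125), (117.40585327148438, 120.15007019042969), 80.38822174072266)
scene 2133 ((521.6512451171875, -331.24444580078125), (118.81344604492188, 132.08432006835938), 8.394087791442871) pull [ 0.51667991 -0.33336878  0.04223808] 111 0.048526661118256126
scene rest 1471 [ 0.49347495 -0.07503218  0.00403447] [0.60826503 0.04639491 0.08817297] ((542.0689697265625, -16.954208374023438), (128.5869598388672, 102.82998657226562), 73.48385620117188)
scene hous top 840 0.1451164137975955 ((524.3482666015625, 368.3709411621094), (121.97257232666016, 124.52488708496094), 80.73086547851562)
```

Run:
```python
from h import *
t=dict(np.load('top0.npz'));s=dict(np.load('scene0.npz'))
W=pts(t);S=pts(s)
def ang(v): return np.degrees(np.arctan2(v[1],v[0]))
# door: largest component of pixels z .006...0135 near
def comp(A,box,z0,z1,it=1):
    m=((A[...,2]>z0)&(A[...,2]<z1)).astype(np.uint8)
    m[:box[1]]=0;m[box[3]:]=0;m[:,:box[0]]=0;m[:,box[2]:]=0
    m=cv2.morphologyEx(m,cv2.MORPH_OPEN,np.ones((3,3),np.uint8))
    n,l,st,_=cv2.connectedComponentsWithStats(m)
    k=1+np.argmax(st[1:,4]); return l==k
for nm,c,A,box in(('top',t,W,(325,185,405,260)),('scene',s,S,(130,255,230,330))):
    hsv=cv2.cvtColor(c['color'],cv2.COLOR_BGR2HSV)
    m=((hsv[...,2]>120)&(hsv[...,1]<70)).astype(np.uint8)
    mm=np.zeros_like(m);mm[box[1]:box[3],box[0]:box[2]]=m[box[1]:box[3],box[0]:box[2]]
    n,l,st,_=cv2.connectedComponentsWithStats(mm);k=1+np.argmax(st[1:,4]);m=l==k
    v,u=np.nonzero(m)
    # ray to z=.01
    d=np.stack([(u-c['cx'])/c['fx'],(v-c['cy'])/c['fy'],np.ones_like(u)],-1)@c['R']; o=-c['R'].T@c['t']
    P=o+d*((.010-o[2])/d[:,2])[:,None]
    # remove knuckles: opening already; rect
    print(nm,len(P),cv2.minAreaRect((P[:,:2]*1000).astype(np.float32)),st[k])
    print('  med z',np.nanmedian(A[m][:,2]))
# rest board plane by RANSAC-ish on brown window
for nm,A,c in(('top',W,(236,213)),('scene',S,(284,208))):
    p=A[c[1]-12:c[1]+13,c[0]-8:c[0]+9].reshape(-1,3);p=p[~np.isnan(p[:,2])]
    for _ in range(6):
        ce=p.mean(0);n=np.linalg.svd(p-ce)[2][2];n*=np.sign(n[2]);d=(p-ce)@n;p=p[abs(d)<max(.002,1.5*abs(d).mean())]
    print('rest',nm,len(p),ce,n,'slope',np.degrees(np.arccos(n[2])),'yaw of -y',ang(n))
# housing top
for nm,A,box in(('top',W,(20,150,140,260)),('scene',S,(320,105,400,160))):
    m=comp(A,box,.138,.155); print(nm,'hous',m.sum(),np.median(A[m][:,2]),cv2.minAreaRect((A[m][:,:2]*1000).astype(np.float32)))
    print(cv2.boxPoints(cv2.minAreaRect((A[m][:,:2]*1000).astype(np.float32))).round(1).tolist())
# rest top-view component
m=comp(W,(205,185,272,240),.012,.12);q=W[m]
rc=cv2.minAreaRect((q[:,:2]*1000).astype(np.float32));print('rest comp',m.sum(),rc,cv2.boxPoints(rc).round(1).tolist(),q.max(0))
```

```text
top 1905 ((520.3619384765625, -327.5562744140625), (116.892333984375, 131.3792724609375), 8.271245956420898) [ 337  195   56   51 1905]
  med z 0.008863345949475358
scene 2443 ((524.5234375, -332.76171875), (118.03844451904297, 136.3976593017578), 8.300780296325684) [ 140  262   79   61 2443]
  med z 0.009886525633815944
rest top 314 [ 0.52963813 -0.00580585  0.06543147] [ 0.20176248 -0.68601663  0.69905156] slope 45.64904009398681 yaw of -y -73.61100678582069
rest scene 313 [ 0.53687096 -0.01703177  0.05479855] [ 0.19704459 -0.67890826  0.70728849] slope 44.985274871558445 yaw of -y -73.81529367518604
top hous 2646 0.14460847610202437 ((523.629150390625, 371.78955078125), (117.40585327148438, 120.15007019042969), 80.38822174072266)
[[454.6000061035156, 323.8999938964844], [573.0999755859375, 303.8999938964844], [592.7000122070312, 419.6000061035156], [474.20001220703125, 439.70001220703125]]
scene hous 787 0.14520087849032404 ((524.0465698242188, 367.9183349609375), (119.38304901123047, 124.00384521484375), 79.6491928100586)
[[452.29998779296875, 320.29998779296875], [574.2999877929688, 298.1000061035156], [595.7999877929688, 415.5], [473.79998779296875, 437.79998779296875]]
rest comp 948 ((533.8947143554688, -18.24146270751953), (70.31593322753906, 79.07957458496094), 16.223215103149414) [[489.1000061035156, 9.899999618530273], [511.20001220703125, -66.0], [578.7000122070312, -46.400001525878906], [556.5999755859375, 29.5]] [0.57511156 0.02748381 0.09031224]
```

```bash
python3 -m pendant '{"offset":[[41,32,-15],[41,32,-15],[41,32,-15],[41,32,-15],[41,32,-15],[41,32,-15],[40,31,-14],[0,0,0]],"delta_rot":[[0,0,-0.04],[0,0,-0.04],[0,0,-0.04],[0,0,-0.04],[0,0,-0.04],[0,0,-0.046],[0,0,0],[0,0,0]],"hand":[0,0,0,0,0,0,0,0]}'
python3 - <<'E'
from h import *
c=cam('wrist'); cv2.imwrite('pics/w1.png',c['color'])
o=r.get_obs();print(o['q'].round(1),o['tcp_pos'].round(4),o['ee_rot'].round(3).tolist())
Ro=o['ee_rot'];print('cam in tool',Ro.T@(-c['R'].T@c['t']-o['tcp_pos']),(Ro.T@c['R'].T).round(3).tolist(),c['fx'])
print(proj(c,[.515,-.3315,.046]))
W=pts(c);m=(W[...,2]>.040)&(W[...,2]<.055)&(abs(W[...,0]-.515)<.04)&(abs(W[...,1]+.3315)<.04);print(m.sum(),np.median(W[m],0),W[m].min(0),W[m].max(0))
E
```

```text
time: 1.1
tcp_pos: [0.521, -0.323, 0.2919]
ee_rot: [[-0.133, -0.006, -0.991], [0.991, 0.005, -0.133], [0.006, -1.0, 0.005]]
force: [0.1, -0.2, -0.2]
finger_gap: 0.998
[-13.3   5.3  -3.6  -0.2 -81.4 -69.1] [ 0.5202 -0.3241  0.2928] [[-0.132, -0.005, -0.991], [0.991, 0.004, -0.132], [0.005, -1.0, 0.005]]
cam in tool [0.00089387 0.03162211 0.07688893] [[1.0, 0.002, 0.0], [0.0, -0.306, 0.952], [0.002, -0.952, -0.306]] 293.2968996638377
(np.float64(267.05496043924734), np.float64(211.347353642477))
543 [ 0.51393196 -0.33100613  0.04596773] [ 0.50475753 -0.34051026  0.04009921] [ 0.52470225 -0.32125759  0.04781114]
```

View pics/w1.png

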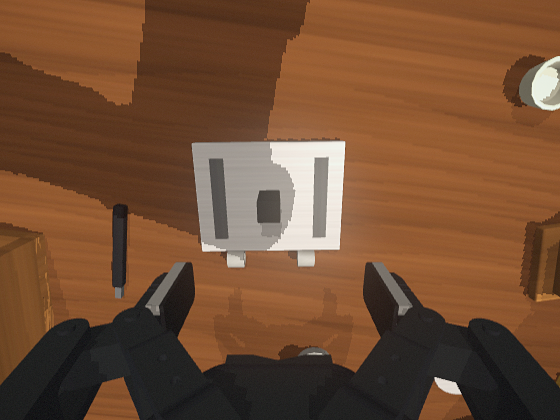

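```bash
python3 -m pendant '{"offset":[[-6,-7,-25],[0,0,-45],[0,0,-31],[0,0,0],[0,0,0],[0,0,0],[0,0,0],[0,0,0],[0,0,0]],"delta_rot":[[0,0,0.01],[0,0,0],[0,0,0],[0,0,0],[0,0,0],[0,0,0],[0,0,0],[0,0,0],[0,0,0]],"hand":[0,0,0,0,255,255,255,255,255]}'
python3 - <<'E'
from h import *
c=cam('wrist'); cv2.imwrite('pics/w2.png',c['color'])
o=r.get_obs();print(o['q'].round(1),o['tcp_pos'].round(4),o['finger_gap'],o['force'])
E
```

```text
time: 2.28
tcp_pos: [0.5125, -0.3349, 0.1976]
ee_rot: [[-0.139, 0.004, -0.99], [0.99, -0.001, -0.139], [-0.001, -1.0, -0.004]]
force: [0.6, 0.0, -2.4]
finger_gap: 0.198
[-14.5   8.3 -10.6  -0.  -70.9 -67.6] [ 0.5125 -0.3349  0.1976] 0.19563437777992942 [ 0.28748     1.48963331 -0.4534352 ]
```

View pics/w2.png

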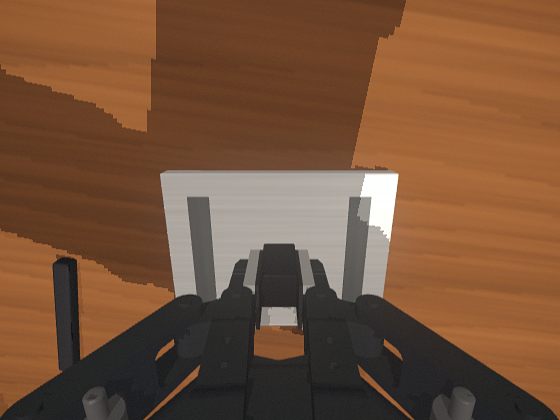

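```bash
python3 -m pendant '{"offset":[[0,0,20],[0,0,30],[0,0,40],[0,0,40],[14,33,-10],[14,33,-10],[13,33,-10],[13,33,-10],[13,33,-10],[0,0,0],[0,0,0]],"delta_rot":[[0,0,0],[0,0,0.05],[0,0,0.05],[0,0,0.045],[0.151,0.044,0],[0.151,0.044,0],[0.151,0.044,0],[0.151,0.044,0],[0.151,0.044,0],[0,0,0],[0,0,0]],"hand":[255,255,255,255,255,255,255,255,255,255,255]}'
cat >> h.py <<'E'
from scipy.spatial.transform import Rotation as Ro
def toward(tp,Rt):
    o=r.get_obs(); d=(np.array(tp)-o['tcp_pos'])*1000
    w=Ro.from_matrix(np.array(Rt)@o['ee_rot'].T).as_rotvec()
    print('q',o['q'].round(0),'t',round(o['time'],2),'gap',round(float(o['finger_gap']),3),'F',np.array(o['force']).round(1)); print('tcp',o['tcp_pos'].round(4),'d mm',d.round(1),'rot',w.round(3)); return d,w
def cols(x,y,z): return np.stack([x,y,z],1)
th=np.radians(16.3); xr=np.array([np.cos(th),np.sin(th),0]); yr=np.array([-np.sin(th),np.cos(th),0]); zz=np.array([0,0,1.])
n=(zz-yr)/2**.5; yd=(zz+yr)/2**.5
E
python3 - <<'E'
from h import *
C=np.array([.530,0,.079])
toward(C+.1926*n+.06*n+.01*yd,cols(yd,-n,-xr))
c=cam('wrist'); cv2.imwrite('pics/w3.png',c['color'])
c=cam('scene'); cv2.imwrite('pics/s3.png',c['color'])
E
```

```text
time: 3.7
tcp_pos: [0.5795, -0.1665, 0.2913]
ee_rot: [[-0.206, -0.199, -0.958], [0.666, 0.689, -0.286], [0.717, -0.697, -0.009]]
force: [-0.2, -0.5, -3.5]
finger_gap: 0.197
q [ -13.   16.   16.  -42. -111.  -69.] t 3.7 gap 0.197 F [-0.2 -0.5 -3.5]
tcp [ 0.5795 -0.1665  0.2913] d mm [ -1.4   1.8 -26.6] rot [-0.016  0.005 -0.006]
```

View pics/s3.png

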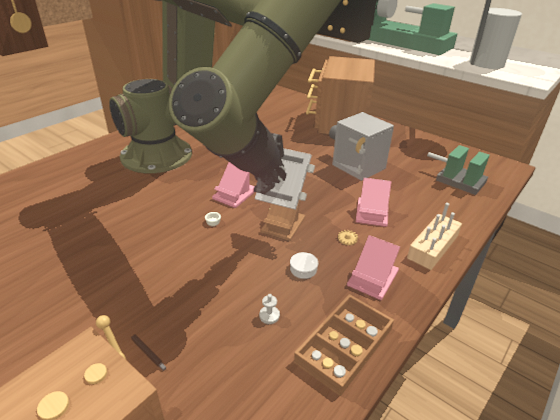

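```bash
python3 -m pendant '{"offset":[[-1,2,-26],[-2,7,-9],[-2,7,-9],[-2,7,-9],[-2,7,-9],[0,0,0]],"delta_rot":[[-0.016,0.005,-0.006],[0,0,0],[0,0,0],[0,0,0],[0,0,0],[0,0,0]],"hand":[255,255,255,255,255,255]}'
python3 - <<'E'
from h import *
C=np.array([.530,0,.079])
toward(C+.1926*n+.003*n+.003*yd,cols(yd,-n,-xr))
c=cam('wrist'); cv2.imwrite('pics/w4.png',c['color'])
c=cam('scene'); a=cv2.resize(c['color'][130:250,210:370],(640,480));cv2.imwrite('pics/s4.png',a)
E
```

```text
time: 4.55
tcp_pos: [0.5693, -0.1353, 0.2305]
ee_rot: [[-0.202, -0.195, -0.96], [0.681, 0.677, -0.28], [0.704, -0.71, -0.004]]
force: [0.3, 0.1, -3.0]
finger_gap: 0.196
q [ -10.   15.    9.  -41. -103.  -67.] t 4.55 gap 0.196 F [ 0.3  0.1 -3. ]
tcp [ 0.5693 -0.1353  0.2305] d mm [ -1.1   4.6 -11. ] rot [0.003 0.005 0.   ]
```

View pics/s4.png

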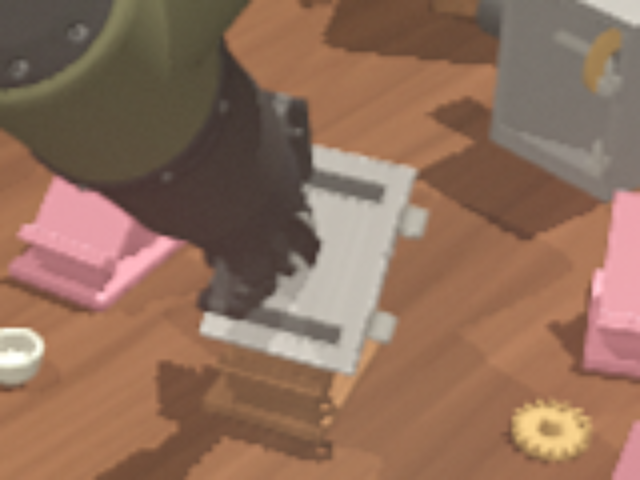

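View pics/w4.png

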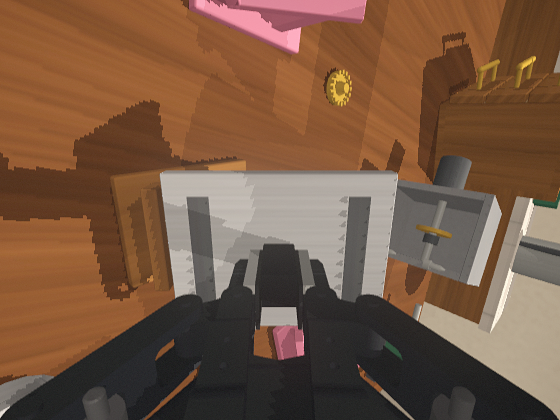

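```bash
python3 -m pendant '{"offset":[[-1,3,-5],[0,2,-5],[0,0,-2],[0,0,0]],"delta_rot":[[0,0,0],[0,0,0],[0,0,0],[0,0,0]],"hand":[255,255,255,255]}'
python3 - <<'E'
from h import *
C=np.array([.530,0,.079])
toward(C+.1926*n,cols(yd,-n,-xr))
c=cam('scene'); a=cv2.resize(c['color'][130:250,210:370],(640,480));cv2.imwrite('pics/s5.png',a)
E
```

```text
time: 5.15
tcp_pos: [0.5689, -0.1312, 0.2192]
ee_rot: [[-0.203, -0.192, -0.96], [0.682, 0.676, -0.279], [0.703, -0.712, -0.006]]
force: [-1.5, -0.1, -4.2]
finger_gap: 0.196
q [  -9.   15.    8.  -41. -102.  -66.] t 5.15 gap 0.196 F [-1.5 -0.1 -4.2]
tcp [ 0.5689 -0.1312  0.2192] d mm [-0.6  0.5 -4. ] rot [0.004 0.007 0.001]
```

View pics/s5.png

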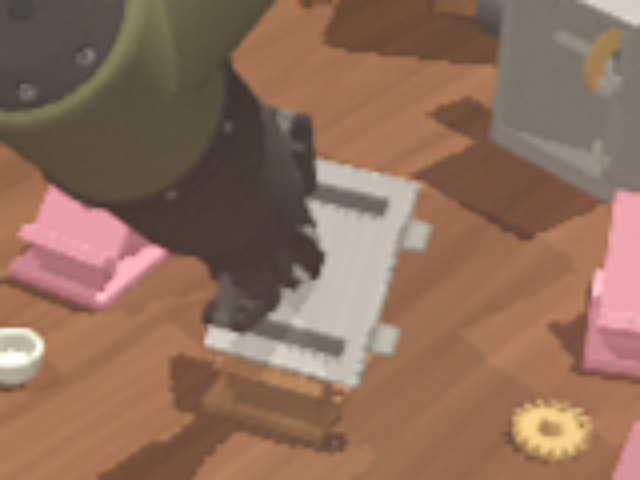

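```bash
python3 -m pendant '{"offset":[[0,0,-3],[0,0,-2],[0,0,0]],"delta_rot":[[0,0,0],[0,0,0],[0,0,0]],"hand":[255,255,255]}'
python3 -m pendant '{"offset":[[0,0,-3],[0,0,-1],[0,0,0]],"delta_rot":[[0,0,0],[0,0,0],[0,0,0]],"hand":[255,255,255]}'
python3 - <<'E'
from h import *
C=np.array([.530,0,.079])
toward(C+.1926*n,cols(yd,-n,-xr))
c=cam('scene'); a=cv2.resize(c['color'][130:250,210:370],(640,480));cv2.imwrite('pics/s6.png',a)
E
```

```text
time: 5.58
tcp_pos: [0.5691, -0.131, 0.2158]
ee_rot: [[-0.205, -0.192, -0.96], [0.681, 0.676, -0.28], [0.703, -0.711, -0.008]]
force: [-0.9, 0.1, -3.4]
finger_gap: 0.191
time: 5.95
tcp_pos: [0.5691, -0.131, 0.2156]
ee_rot: [[-0.209, -0.192, -0.959], [0.68, 0.676, -0.283], [0.703, -0.711, -0.011]]
force: [-0.5, 0.3, 0.2]
finger_gap: 0.194
q [  -9.   15.    7.  -41. -101.  -66.] t 5.95 gap 0.194 F [-0.5  0.3  0.2]
tcp [ 0.5691 -0.131   0.2156] d mm [-0.9  0.3 -0.4] rot [ 0.003  0.012 -0.002]
```

View pics/s6.png

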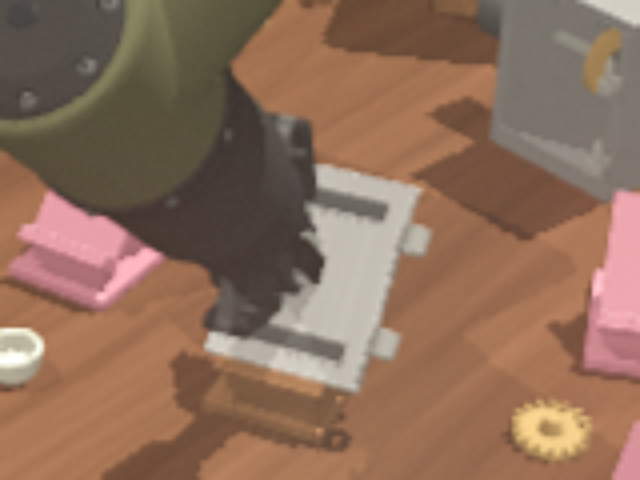

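```bash
python3 -m pendant '{"offset":[[0,0,0],[0,0,0],[0,0,0],[0,0,0],[4,-14,14],[6,-20,21],[8,-27,28],[8,-27,28],[0,0,0]],"delta_rot":[[0,0,0],[0,0,0],[0,0,0],[0,0,0],[0,0,0],[0,0,0],[0,0,0],[0,0,0],[0,0,0]],"hand":[120,0,0,0,0,0,0,0,0]}'
python3 - <<'E'
from h import *
toward([.5,0,.3],np.eye(3))
for n_ in('scene','wrist','top'):
    c=cam(n_);np.savez(n_+'7.npz',**c)
    cv2.imwrite(f'pics/{n_}7.png',c['color'])
s=cv2.imread('pics/scene7.png');cv2.imwrite('pics/s7.png',np.hstack([cv2.resize(s[130:250,210:370],(400,300)),cv2.resize(cv2.imread('pics/wrist7.png'),(400,300))]))
E
```

```text
time: 7.12
tcp_pos: [0.5958, -0.2213, 0.3083]
ee_rot: [[-0.209, -0.191, -0.959], [0.681, 0.676, -0.283], [0.702, -0.712, -0.011]]
force: [0.3, 0.6, -0.4]
finger_gap: 1.0
q [ -16.   21.   24.  -41. -114.  -67.] t 7.12 gap 1.0 F [ 0.3  0.6 -0.4]
tcp [ 0.5958 -0.2213  0.3083] d mm [-95.8 221.3  -8.3] rot [ 0.412  1.594 -0.836]
```

View pics/s7.png

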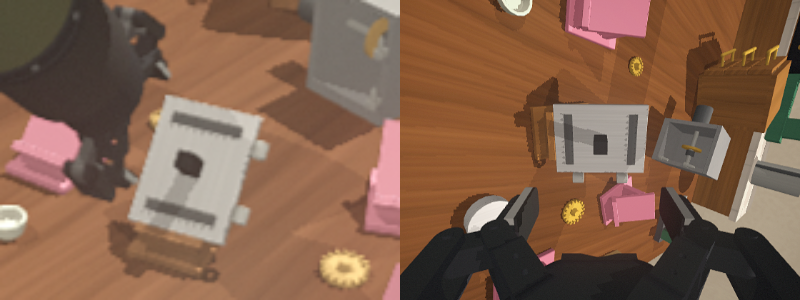

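Run:
```python
from h import *
for nm,box in(('scene',(255,155,325,235)),('wrist',(370,130,475,260)),('top',(200,180,280,245))):
    c=dict(np.load(nm+'7.npz'));A=pts(c)
    hsv=cv2.cvtColor(c['color'],cv2.COLOR_BGR2HSV)
    m=((hsv[...,2]>90)&(hsv[...,1]<60)).astype(np.uint8)
    mm=np.zeros_like(m);mm[box[1]:box[3],box[0]:box[2]]=m[box[1]:box[3],box[0]:box[2]]
    mm=cv2.morphologyEx(mm,cv2.MORPH_OPEN,np.ones((3,3),np.uint8))
    n_,l,st,_=cv2.connectedComponentsWithStats(mm);k=1+np.argmax(st[1:,4]);m=l==k
    p=A[m];p=p[~np.isnan(p[:,2])]
    for _ in range(8):
        ce=p.mean(0);nn=np.linalg.svd(p-ce)[2][2];nn*=np.sign(nn[2]);d=(p-ce)@nn;p=p[abs(d)<max(.002,2*abs(d).mean())]
    o=-c['R'].T@c['t'];v,u=np.nonzero(m)
    d=np.stack([(u-c['cx'])/c['fx'],(v-c['cy'])/c['fy'],np.ones_like(u)],-1)@c['R']
    P=o+d*(((ce-o)@nn)/(d@nn))[:,None]
    ex=np.cross(zz,nn)*1.;ex/=np.linalg.norm(ex); ey=np.cross(nn,ex)
    q=np.stack([(P-ce)@ex,(P-ce)@ey],1)*1000
    rc=cv2.minAreaRect(q.astype(np.float32))
    bp=cv2.boxPoints(rc)
    print(nm,len(p),'n',nn.round(3),'ex yaw',np.degrees(np.arctan2(ex[1],ex[0])).round(2),rc[1],rc[2])
    ctr=ce+ex*rc[0][0]/1000+ey*rc[0][1]/1000
    W_=max(0,0);cd=ctr-.00825*ex-.005*nn
    print('  door center',cd.round(4),'top',(cd+.065*ey).round(4))
```

```text
scene 1420 n [ 0.198 -0.678  0.708] ex yaw 16.26 (117.33514404296875, 131.58616638183594) 0.30385252833366394
  door center [ 0.5344 -0.0013  0.0777] top [0.5215 0.0429 0.1236]
wrist 2470 n [-0.725  0.675  0.137] ex yaw -132.97 (298.26141357421875, 176.52659606933594) 10.634428024291992
  door center [0.5258 0.3803 0.0685] top [0.5323 0.3743 0.1329]
top 957 n [ 0.197 -0.677  0.709] ex yaw 16.24 (116.52970123291016, 137.3307647705078) 0.033606529235839844
  door center [0.5312 0.0038 0.0812] top [0.5183 0.0481 0.1271]
```

```bash
python3 -m pendant '{"offset":[[-9,34,22],[-9,34,22],[-9,34,22],[-9,34,22],[-9,34,22],[-4,14,-1],[-4,14,-1],[-4,14,-1],[-4,14,-1],[-4,14,-1],[-4,14,-1],[-4,14,-1],[-4,14,-1],[-4,14,-1],[-4,14,-1],[-4,14,-1]],"delta_rot":[[-0.151,-0.044,0],[-0.151,-0.044,0],[-0.151,-0.044,0],[-0.151,-0.044,0],[-0.151,-0.044,0],[0,0,0.185],[0,0,0.185],[0,0,0.185],[0,0,0.185],[0,0,0.185],[0,0,0.185],[0,0,0.185],[0,0,0.185],[0,0,0.185],[0,0,0.185],[0,0,0.185]],"hand":[0,0,0,0,0,0,0,0,0,0,0,0,0,0,0,0]}'
python3 - <<'E'
from h import *
toward([.477,.193,.40],cols(-yr,-zz,xr))
E
```

```text
time: 9.28
tcp_pos: [0.4957, 0.1247, 0.3832]
ee_rot: [[-0.709, 0.01, 0.706], [-0.706, 0.0, -0.709], [-0.007, -1.0, 0.007]]
force: [-0.0, -0.2, 0.3]
finger_gap: 0.999
q [ 37. -12. -11.   0. -91.   8.] t 9.28 gap 0.999 F [-0.  -0.2  0.3]
tcp [0.4957 0.1247 0.3832] d mm [-18.7  68.3  16.8] rot [-0.006  0.009  1.072]
```

```bash
python3 -m pendant '{"offset":[[-3,11,3],[-3,11,3],[-3,11,3],[-3,11,3],[-3,12,3],[-3,12,3],[0,0,-24],[0,0,-24],[0,0,-24],[0,0,-24],[0,0,-24],[0,0,0]],"delta_rot":[[0,0,0.179],[0,0,0.179],[0,0,0.179],[0,0,0.179],[0,0,0.179],[0,0,0.179],[-0.151,-0.044,0],[-0.151,-0.044,0],[-0.151,-0.044,0],[-0.151,-0.044,0],[-0.151,-0.044,0],[0,0,0]],"hand":[0,0,0,0,0,0,0,0,0,0,0,0]}'
python3 - <<'E'
from h import *
top=np.array([.520,.0455,.1254])
toward(top+.217*yd,cols(n,-yd,xr))
c=cam('wrist');cv2.imwrite('pics/w8.png',c['color'])
E
```

```text
time: 10.78
tcp_pos: [0.4682, 0.1995, 0.2652]
ee_rot: [[0.257, 0.204, 0.945], [-0.643, -0.694, 0.325], [0.722, -0.691, -0.047]]
force: [0.2, -0.8, -0.1]
finger_gap: 0.999
q [ 54.  -3. -32.  35. -93.  48.] t 10.78 gap 0.999 F [ 0.2 -0.8 -0.1]
tcp [0.4682 0.1995 0.2652] d mm [ 8.8 -6.7 13.6] rot [ 0.035 -0.039 -0.047]
```

View pics/w8.png

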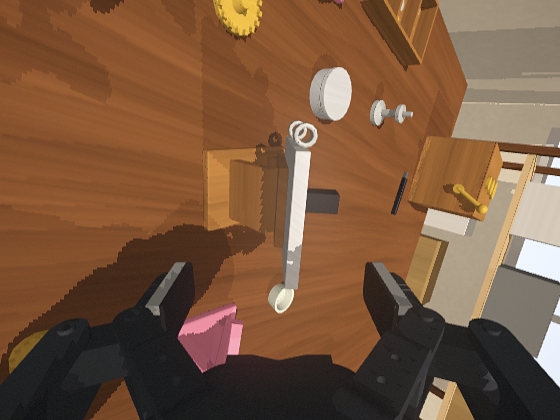

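```bash
python3 -m pendant '{"offset":[[9,-7,14],[0,0,0]],"delta_rot":[[0.035,-0.039,-0.047],[0,0,0]],"hand":[0,0]}'
python3 - <<'E'
from h import *
top=np.array([.520,.0455,.1254])
toward(top+.217*yd,cols(n,-yd,xr))
c=cam('wrist');np.savez('wrist9.npz',**c);cv2.imwrite('pics/w9.png',c['color'])
A=pts(c);D=(A-top)@np.stack([xr,yd,n],1)  # door coords rel predicted top
m=(abs(D[...,1])<.012)&(abs(D[...,2])<.02)&(abs(D[...,0])<.08)
print(m.sum()); q=D[m]
for lo in(-.05,-.03,-.01,.01,.03):
    k=q[(q[:,0]>lo)&(q[:,0]<lo+.02)]
    print(lo,len(k),(np.median(k,0)*1000).round(1),(np.percentile(k[:,2],[5,95])*1000).round(1))
print((np.percentile(q[:,0],[1,99])*1000).round(1))
e=c['color'][100:330,200:380];cv2.imwrite('pics/w9c.png',cv2.resize(e,None,fx=2.5,fy=2.5))
E
```

```text
time: 11.08
tcp_pos: [0.4786, 0.1929, 0.2861]
ee_rot: [[0.19, 0.203, 0.961], [-0.69, -0.668, 0.278], [0.698, -0.716, 0.013]]
force: [0.4, -0.2, -0.6]
finger_gap: 0.998
q [ 52.  -4. -30.  35. -93.  46.] t 11.07 gap 0.998 F [ 0.4 -0.2 -0.6]
tcp [0.4786 0.1929 0.2861] d mm [-1.7 -0.1 -7.2] rot [-0.016  0.009  0.003]
1865
-0.05 273 [-38.4  -2.2   1.3] [-3.2  5.9]
-0.03 332 [-20.1  -2.1   1. ] [-3.4  5.4]
-0.01 357 [ 0.2 -2.   1.1] [-3.7  5.4]
0.01 393 [20.6 -2.   0.8] [-3.5  5.6]
0.03 442 [40.2 -1.9  1. ] [-3.5  5.7]
[-46.3  51.7]
```

View pics/w9c.png

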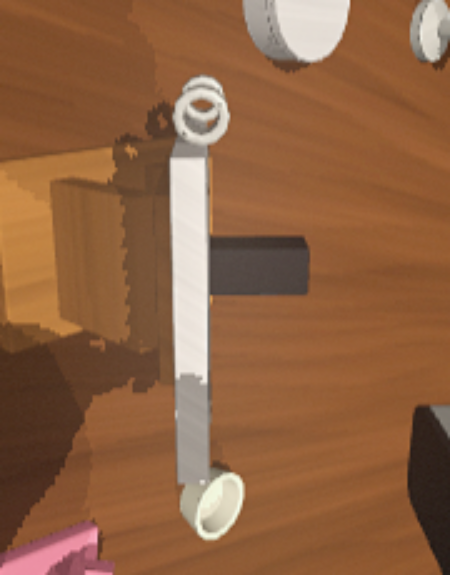

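```bash
python3 -m pendant '{"offset":[[2,-4,-12],[3,-11,-12],[4,-13,-13],[4,-13,-13],[3,-8,-8],[0,0,0]],"delta_rot":[[-0.016,0.009,0.003],[0,0,0],[0,0,0],[0,0,0],[0,0,0],[0,0,0]],"hand":[0,0,0,0,0,0]}'
python3 - <<'E'
from h import *
top=np.array([.5232,.0442,.1247])
toward(top+.137*yd,cols(n,-yd,xr))
c=cam('wrist');cv2.imwrite('pics/w10.png',c['color'])
E
```

```text
time: 11.88
tcp_pos: [0.4948, 0.1386, 0.2219]
ee_rot: [[0.201, 0.194, 0.96], [-0.678, -0.68, 0.279], [0.707, -0.707, -0.006]]
force: [0.6, 0.5, 0.0]
finger_gap: 0.999
q [ 46.  -3. -37.  38. -84.  46.] t 11.88 gap 0.999 F [0.6 0.5 0. ]
tcp [0.4948 0.1386 0.2219] d mm [ 1.2 -1.4 -0.3] rot [ 0.002 -0.005  0.001]
```

View pics/w10.png

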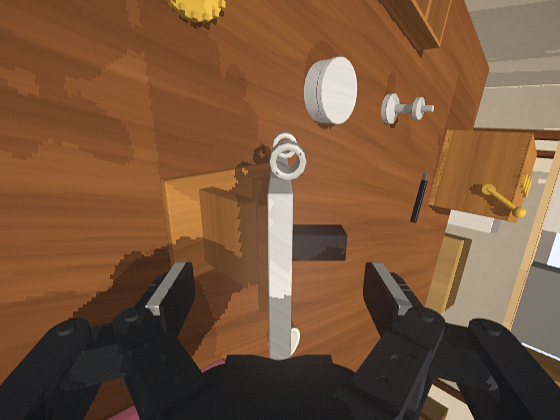

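```bash
python3 -m pendant '{"offset":[[1,-1,0],[0,0,0],[0,0,0],[0,0,0],[0,0,0],[0,0,0],[0,0,0]],"delta_rot":[[0,0,0],[0,0,0],[0,0,0],[0,0,0],[0,0,0],[0,0,0],[0,0,0]],"hand":[255,255,255,255,255,255,255]}'
python3 - <<'E'
from h import *
top=np.array([.5232,.0442,.1247])
toward(top+.137*yd,cols(n,-yd,xr))
c=cam('wrist');cv2.imwrite('pics/w11.png',c['color'])
E
```

```text
time: 12.8
tcp_pos: [0.4962, 0.1395, 0.2238]
ee_rot: [[0.201, 0.198, 0.959], [-0.679, -0.678, 0.282], [0.706, -0.708, -0.002]]
force: [0.2, -0.0, -1.1]
finger_gap: 0.106
q [ 46.  -3. -37.  38. -84.  47.] t 12.8 gap 0.106 F [ 0.2 -0.  -1.1]
tcp [0.4962 0.1395 0.2238] d mm [-0.2 -2.3 -2.2] rot [-0.001 -0.003 -0.001]
```

View pics/w11.png

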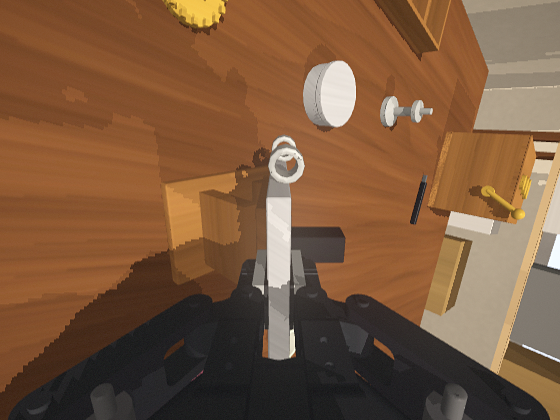

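```bash
python3 -m pendant '{"offset":[[2,-7,8],[5,-17,18],[6,-20,25],[0,0,40],[0,0,30],[0,0,20],[0,0,20],[0,0,20],[0,0,20],[0,0,0]],"delta_rot":[[0,0,0],[0,0,0],[0,0,0],[0,0,0],[0.151,0.044,0],[0.151,0.044,0],[0.151,0.044,0],[0.151,0.044,0],[0.151,0.044,0],[0,0,0]],"hand":[255,255,255,255,255,255,255,255,255,255]}'
python3 - <<'E'
from h import *
toward([.5,.1,.4],cols(-yr,-zz,xr))
for n_ in('wrist','scene','top'):
    c=cam(n_);cv2.imwrite(f'pics/{n_}12.png',c['color']);np.savez(n_+'12.npz',**c)
w=cv2.imread('pics/wrist12.png');s=cv2.imread('pics/scene12.png');t=cv2.imread('pics/top12.png')
cv2.imwrite('pics/c12.png',np.vstack([np.hstack([cv2.resize(w,(400,300)),cv2.resize(s[50:260,190:470],(400,300))]),np.hstack([cv2.resize(t[170:260,30:150],(400,300)),cv2.resize(s[105:180,330:430],(400,300))])]))
E
```

```text
time: 14.1
tcp_pos: [0.5063, 0.0893, 0.4242]
ee_rot: [[0.292, -0.02, 0.956], [-0.956, 0.025, 0.292], [-0.029, -0.999, -0.012]]
force: [-0.2, -0.0, -3.1]
finger_gap: 0.112
q [ 32. -10.  -4.  -2. -96.  75.] t 14.1 gap 0.112 F [-0.2 -0.  -3.1]
tcp [0.5063 0.0893 0.4242] d mm [ -6.3  10.7 -24.2] rot [-0.025 -0.02  -0.012]
```

View pics/c12.png

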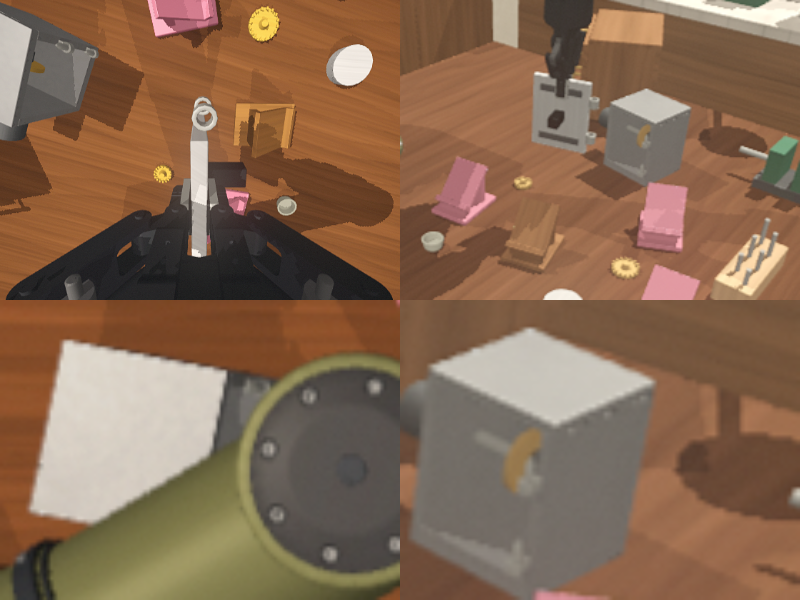

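Run:
```python
from h import *
w=cv2.imread('pics/wrist12.png');cv2.imwrite('pics/c13.png',cv2.resize(w[30:200,0:200],None,fx=3.5,fy=3.5,interpolation=cv2.INTER_CUBIC))
```

```text
(no output)
```

View pics/c13.png

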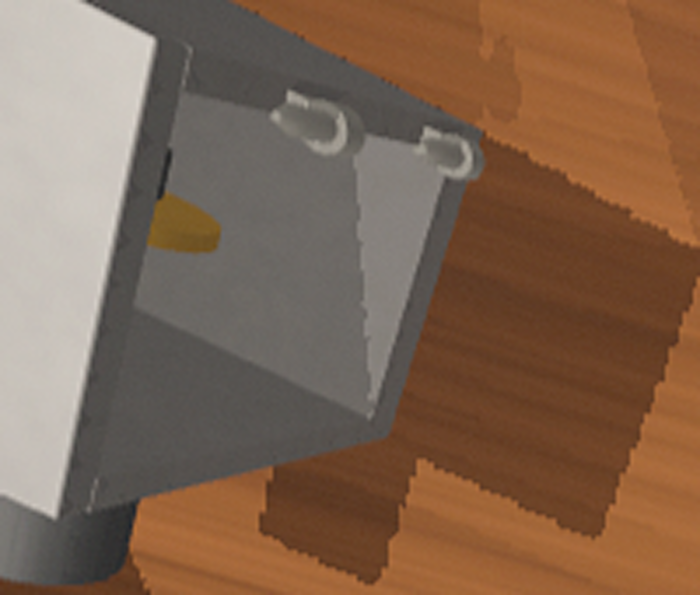

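Run:
```python
from h import *
c=dict(np.load('wrist12.npz'));A=pts(c)
def ray(c,u,v,z):
    d=np.array([(u-c['cx'])/c['fx'],(v-c['cy'])/c['fy'],1])@c['R'];o=-c['R'].T@c['t'];return o+d*(z-o[2])/d[2]
for nm,x,y,z in(('up apex',280,113,.120),('up foot',340,128,.102),('low apex',422,145,.054),('low foot',460,157,.036)):
    u,v=x/3.5,y/3.5+30
    print(nm,(u,v),ray(c,u,v,z).round(4))
for x,y in((310,128),(320,130),(300,123),(440,152),(430,150)):
    u,v=int(x/3.5),int(y/3.5+30);print((u,v),A[v-1:v+2,u-1:u+2].reshape(-1,3).round(4).tolist()[4])
# top cam initial: components around upper pin
t=dict(np.load('top0.npz'));T=pts(t)
m=(T[...,0]>.565)&(T[...,0]<.61)&(T[...,1]>.265)&(T[...,1]<.30)&(T[...,2]>.02)&(T[...,2]<.135)
v,u=np.nonzero(m)
for a,b in zip(u,v): print(a,b,T[b,a].round(3).tolist(),t['color'][b,a].tolist()) if T[b,a,2]>.08 else 0
```

```text
up apex (80.0, 62.285714285714285) [0.566  0.2941 0.12  ]
up foot (97.14285714285714, 66.57142857142857) [0.566  0.2905 0.102 ]
low apex (120.57142857142857, 71.42857142857143) [0.5662 0.2949 0.054 ]
low foot (131.42857142857142, 74.85714285714286) [0.5654 0.2923 0.036 ]
(88, 66) [0.5647, 0.2919, 0.1125]
(91, 67) [0.5644, 0.2921, 0.1081]
(85, 65) [0.5649, 0.2925, 0.1157]
(125, 73) [0.5658, 0.292, 0.0504]
(122, 72) [0.566, 0.2943, 0.0522]
108 193 [0.57, 0.295, 0.103] [65, 71, 79]
106 194 [0.567, 0.297, 0.11] [79, 84, 87]
107 194 [0.567, 0.294, 0.113] [74, 79, 82]
108 194 [0.567, 0.295, 0.102] [79, 85, 88]
109 194 [0.568, 0.294, 0.099] [85, 89, 92]
110 194 [0.568, 0.291, 0.1] [76, 80, 85]
109 195 [0.565, 0.293, 0.102] [91, 99, 100]
110 195 [0.565, 0.291, 0.102] [102, 110, 113]
111 195 [0.565, 0.29, 0.095] [64, 69, 72]
```

```bash
cat >> h.py <<'E'
hy=np.radians(80.1); dx=np.array([np.cos(hy),np.sin(hy),0]); dz=np.array([dx[1],-dx[0],0])
RH=cols(dz,-zz,dx)
E
python3 -m pendant '{"offset":[[5,12,0],[5,12,0],[5,12,0],[5,12,0],[5,12,0],[5,12,0],[5,13,0],[0,0,-35],[0,0,-35],[0,0,-30],[0,0,0]],"delta_rot":[[-0.025,-0.02,0.15],[0,0,0.16],[0,0,0.16],[0,0,0.16],[0,0,0.16],[0,0,0.16],[0,0,0.16],[0,0,0],[0,0,0],[0,0,0],[0,0,0]],"hand":[255,255,255,255,255,255,255,255,255,255,255]}'
python3 - <<'E'
from h import *
toward([.542,.1775,.306],RH)
c=cam('wrist');cv2.imwrite('pics/w14.png',c['color']);np.savez('wrist14.npz',**c)
s=cam('scene');np.savez('scene14.npz',**s)
cv2.imwrite('pics/c14.png',np.hstack([cv2.resize(c['color'],(400,300)),cv2.resize(s['color'][80:200,280:440],(400,300))]))
E
```

```text
time: 15.62
tcp_pos: [0.5373, 0.1807, 0.291]
ee_rot: [[0.994, -0.003, 0.112], [-0.112, -0.065, 0.992], [0.004, -0.998, -0.065]]
force: [0.4, 0.8, -2.4]
finger_gap: 0.103
q [ 40.  -1. -11.   3. -82. 133.] t 15.62 gap 0.103 F [ 0.4  0.8 -2.4]
tcp [0.5373 0.1807 0.291 ] d mm [ 4.7 -3.2 15. ] rot [ 0.065 -0.005 -0.06 ]
```

View pics/c14.png

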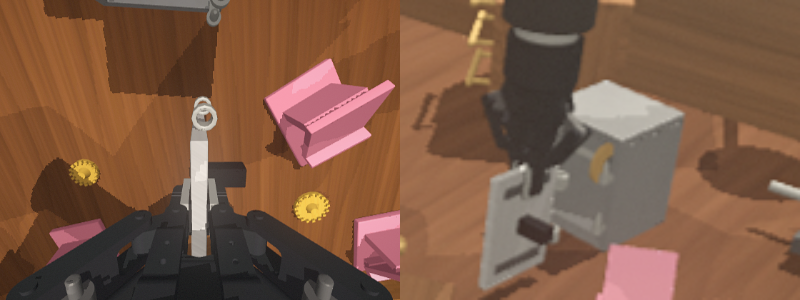

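```bash
python3 -m pendant '{"offset":[[5,-3,15],[0,0,0],[0,0,0]],"delta_rot":[[0.065,-0.005,-0.06],[0,0,0],[0,0,0]],"hand":[255,255,255]}'
python3 - <<'E'
from h import *
toward([.542,.1775,.306],RH)
o=r.get_obs()
c=cam('wrist');cv2.imwrite('pics/w15.png',c['color']);np.savez('wrist15.npz',pos=o['tcp_pos'],rot=o['ee_rot'],**c)
cv2.imwrite('pics/c15.png',cv2.resize(c['color'][0:215,220:380],None,fx=3.6,fy=2.7*1.0,interpolation=cv2.INTER_CUBIC) if 0 else cv2.resize(c['color'][0:200,210:390],None,fx=3,fy=3,interpolation=cv2.INTER_CUBIC))
A=pts(c);T=(A-o['tcp_pos'])@o['ee_rot']  # tool coords
# plate top face: tool y ~ .137
m=(T[...,1]>.12)&(T[...,1]<.15)&(abs(T[...,0])<.012)&(T[...,2]>-.02)&(T[...,2]<.075)
q=T[m]*1000
for a in range(10,75,5):
    k=q[(q[:,2]>a)&(q[:,2]<a+5)]
    if len(k):print(a,len(k),np.median(k,0).round(1),np.percentile(k[:,0],[3,97]).round(1))
m=(T[...,1]>.15)&(T[...,1]<.172)&(abs(T[...,0])<.02)&(T[...,2]>.04)&(T[...,2]<.085)
q=T[m]*1000;print('ring',len(q),q.min(0).round(1),q.max(0).round(1),np.median(q,0).round(1))
E
```

```text
time: 16.1
tcp_pos: [0.5438, 0.1783, 0.3142]
ee_rot: [[0.985, 0.011, 0.171], [-0.171, 0.003, 0.985], [0.01, -1.0, 0.005]]
force: [0.2, -0.3, -3.4]
finger_gap: 0.11
q [ 38.  -2.  -9.   0. -82. 132.] t 16.1 gap 0.11 F [ 0.2 -0.3 -3.4]
tcp [0.5438 0.1783 0.3142] d mm [-1.8 -0.8 -8.2] rot [-0.003  0.011 -0.001]
10 1408 [ -0.7 136.6  11.8] [-11.2  11.5]
15 245 [  0.4 139.9  17.4] [-4.2  5.4]
20 270 [  0.8 139.9  22.5] [-4.2  5.3]
25 270 [  0.4 139.9  27.5] [-4.1  5.3]
30 275 [  0.4 139.7  32.6] [-4.1  5.2]
35 295 [  0.4 139.9  37.5] [-4.4  5.1]
40 308 [  0.4 139.8  42.6] [-4.3  5.1]
45 336 [  0.4 140.5  47.5] [-4.2  5.1]
ring 968 [ -4.4 150.   47. ] [ 12.3 171.9  64.5] [  2.6 163.9  53.3]
```

View pics/c15.png

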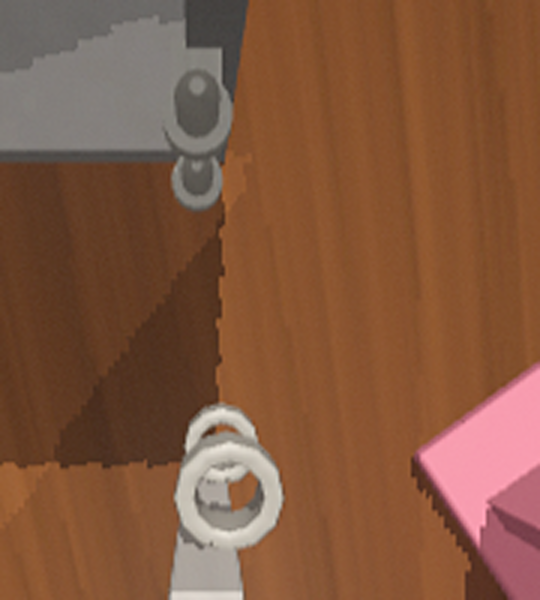

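Run:
```python
from h import *
c=dict(np.load('wrist15.npz'));pos=c['pos'];rot=c['rot'];A=pts(c)
o=-c['R'].T@c['t']
def D(u,v): return np.array([(u-c['cx'])/c['fx'],(v-c['cy'])/c['fy'],1])@c['R']
def onplane(u,v,p,nn): d=D(u,v);return o+d*((p-o)@nn)/(d@nn)
ty=rot[:,1]
# refine ring by mask
hsv=cv2.cvtColor(c['color'],cv2.COLOR_BGR2HSV)
T=(A-pos)@rot
k=[]
for nm,u,v,yy in(('up ring',286.3,165,.1639),('low ring',284,147.7,.2299)):
    P=onplane(u,v,pos+ty*yy,ty);k.append(P);print(nm,P.round(4),'tool',((P-pos)@rot*1000).round(1))
for nm,u,v,z in(('up apex',275.7,28,.120),('up foot',275.7,37.5,.102),('low apex',275.5,55,.054),('low foot',275.5,60.7,.036)):
    P=onplane(u,v,np.array([0,0,z]),zz);print(nm,P.round(4))
# depth-based ring: points with tool y 162..166
m=(abs(T[...,1]-.164)<.0025)&(abs(T[...,0]-.003)<.014)&(T[...,2]>.045)&(T[...,2]<.08)
q=T[m];print(m.sum(),q.min(0)*1000,q.max(0)*1000,cv2.minEnclosingCircle((q[:,[0,2]]*1000).astype(np.float32)))
m=(A[...,2]>.099)&(A[...,2]<.106)&(abs(A[...,0]-.566)<.012)&(abs(A[...,1]-.293)<.012)
q=A[m];print('bracket up',m.sum(),q.mean(0),cv2.minEnclosingCircle((q[:,:2]*1000).astype(np.float32)))
m=(A[...,2]>.112)&(A[...,2]<.125)&(abs(A[...,0]-.566)<.012)&(abs(A[...,1]-.293)<.012)
q=A[m];print('pin up',m.sum(),q.mean(0),q.max(0))
m=(A[...,2]>.033)&(A[...,2]<.040)&(abs(A[...,0]-.566)<.012)&(abs(A[...,1]-.293)<.012)
q=A[m];print('bracket low',m.sum(),q.mean(0),cv2.minEnclosingCircle((q[:,:2]*1000).astype(np.float32)))
```

```text
up ring [0.5593 0.2334 0.1507] tool [  4.1 163.9  56.1]
low ring [0.5603 0.234  0.0847] tool [  4.3 229.9  56.6]
up apex [0.5654 0.2957 0.12  ]
up foot [0.5654 0.2955 0.102 ]
low apex [0.5653 0.2953 0.054 ]
low foot [0.5652 0.2945 0.036 ]
712 [ -4.30660425 161.57812536  47.04604482] [ 12.28394593 166.46292679  64.45642405] ((2.479586362838745, 55.01444625854492), 10.100943565368652)
bracket up 395 [0.56566951 0.29677498 0.10211233] ((567.7516479492188, 297.8451843261719), 9.97801685333252)
pin up 254 [0.56600883 0.29598698 0.11708145] [0.57483787 0.30499405 0.12448134]
bracket low 131 [0.5649071  0.29374942 0.03618447] ((565.3778076171875, 295.6254577636719), 6.633338451385498)
```

```bash
python3 -m pendant '{"offset":[[3,20,-4],[2,15,0],[1,10,0],[0,0,0],[0,0,0]],"delta_rot":[[-0.003,0.011,-0.001],[0,0,0],[0,0,0],[0,0,0],[0,0,0]],"hand":[255,255,255,255,255]}'
cat > m.py <<'E'
from h import *
import sys
o=r.get_obs();toward([.5517,.2402,.310],RH)
c=cam('wrist');np.savez('wl.npz',pos=o['tcp_pos'],rot=o['ee_rot'],**c)
cv2.imwrite(sys.argv[1],cv2.resize(c['color'][70:200,210:370],None,fx=4,fy=4,interpolation=cv2.INTER_CUBIC))
E
python3 m.py pics/c16.png
```

```text
time: 16.77
tcp_pos: [0.5498, 0.2269, 0.3092]
ee_rot: [[0.986, -0.001, 0.169], [-0.169, -0.003, 0.986], [-0.001, -1.0, -0.003]]
force: [0.5, 0.3, -3.7]
finger_gap: 0.107
q [ 42.   2.  -5.   0. -83. 128.] t 16.77 gap 0.107 F [ 0.5  0.3 -3.7]
tcp [0.5498 0.2269 0.3092] d mm [ 1.9 13.3  0.8] rot [ 0.003 -0.001 -0.003]
```

View pics/c16.png

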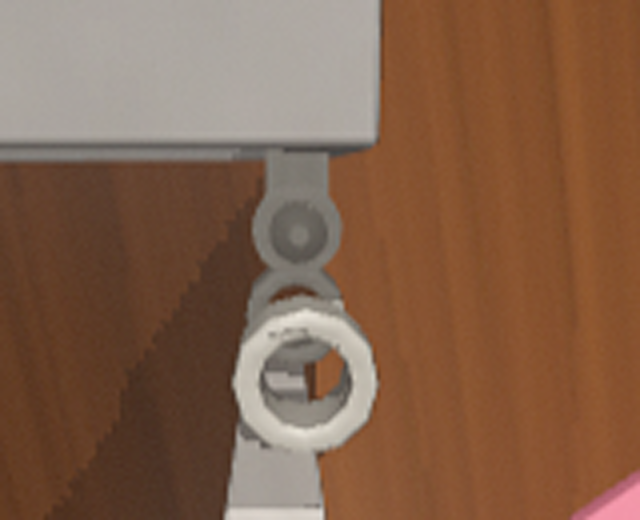

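```bash
cat > k.py <<'E'
from h import *
c=dict(np.load('wl.npz'));pos=c['pos'];rot=c['rot'];o=-c['R'].T@c['t']
def on(x,y,p,nn,ox=210,oy=70,f=4):
    u,v=x/f+ox-.375,y/f+oy-.375
    d=np.array([(u-c['cx'])/c['fx'],(v-c['cy'])/c['fy'],1])@c['R'];return o+d*((p-o)@nn)/(d@nn)
ty=rot[:,1]
E
python3 - <<'E'
from k import *
K=on(305,380,pos+ty*.1639,ty);print('K',K,'tool',(K-pos)@rot*1000)
print('apex',on(299,236,np.array([0,0,.120]),zz)); B=on(297,230,np.array([0,0,.102]),zz);print('bracket',B)
for P in (on(299,236,np.array([0,0,.120]),zz),B):
    v=P-K;print('move mm',v[:2]*1000)
E
```

```text
K [0.56302576 0.28118322 0.14509801] tool [  3.93827164 163.9         56.22410962]
apex [0.56520345 0.29559369 0.12      ]
bracket [0.5652514  0.29550476 0.102     ]
move mm [ 2.17769201 14.4104711 ]
move mm [ 2.22564398 14.32154564]
```

```bash
python3 -m pendant '{"offset":[[1,8,0],[1,6,0],[0,0,0],[0,0,0]],"delta_rot":[[0.003,-0.001,-0.003],[0,0,0],[0,0,0],[0,0,0]],"hand":[255,255,255,255]}'
python3 m.py pics/c17.png
```

```text
time: 17.32
tcp_pos: [0.552, 0.2412, 0.3095]
ee_rot: [[0.985, 0.0, 0.173], [-0.173, 0.001, 0.985], [0.0, -1.0, 0.001]]
force: [-0.5, 1.0, -3.2]
finger_gap: 0.106
q [ 43.   3.  -4.  -0. -83. 127.] t 17.32 gap 0.106 F [-0.5  1.  -3.2]
tcp [0.552  0.2412 0.3095] d mm [-0.3 -1.   0.5] rot [-0.001  0.     0.001]
```

View pics/c17.png

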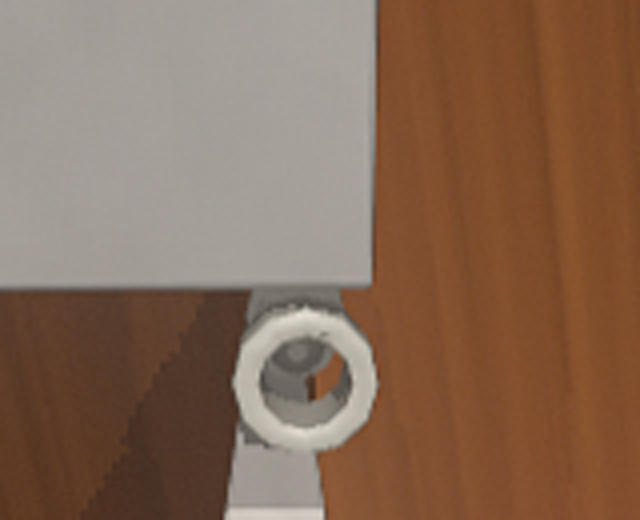

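Run:
```python
from k import *
K=on(305,380,pos+ty*.1639,ty);a=on(298,353,np.array([0,0,.120]),zz);print('K',K,'apex',a,'move',(a-K)[:2]*1000)
# where the apex should appear if aligned
p=K-np.array([0,0,K[2]-.12]);q=c['R']@p+c['t'];u=c['fx']*q[0]/q[2]+c['cx'];v=c['fy']*q[1]/q[2]+c['cy'];print('aligned px',(u-210+.375)*4,(v-70+.375)*4)
```

```text
K [0.56571575 0.2959899  0.14565799] apex [0.56532478 0.29543554 0.12      ] move [-0.39097067 -0.55436919]
aligned px 300.17416889490437 348.4265602045957
```

```bash
python3 -m pendant '{"offset":[[-0.4,-0.6,-5],[0,0,-5],[0,0,-4],[0,0,-3],[0,0,0]],"delta_rot":[[0,0,0],[0,0,0],[0,0,0],[0,0,0],[0,0,0]],"hand":[255,255,255,255,255]}'
python3 m.py pics/c18.png
```

```text
time: 18.0
tcp_pos: [0.5514, 0.2401, 0.2908]
ee_rot: [[0.985, -0.0, 0.174], [-0.174, 0.0, 0.985], [-0.0, -1.0, 0.0]]
force: [0.1, -0.2, -3.4]
finger_gap: 0.106
q [ 43.   3.  -6.  -0. -81. 127.] t 18.0 gap 0.106 F [ 0.1 -0.2 -3.4]
tcp [0.5514 0.2401 0.2908] d mm [ 0.3  0.1 19.2] rot [-0.    -0.     0.002]
```

View pics/c18.png

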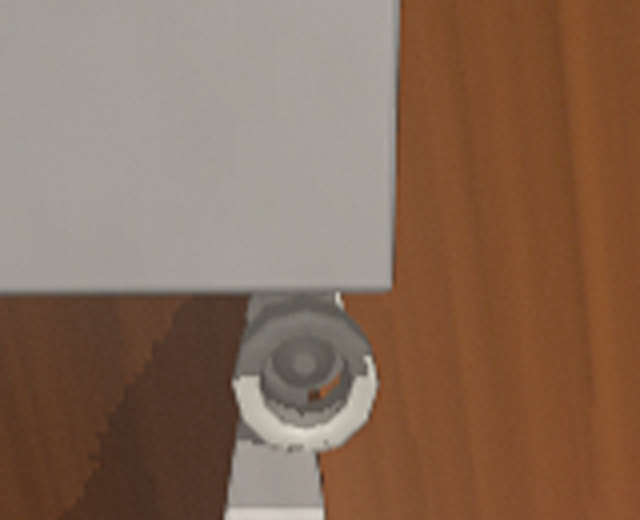

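```bash
python3 -m pendant '{"offset":[[0,0,-3],[0,0,-2],[0,0,0]],"delta_rot":[[0,0,0],[0,0,0],[0,0,0]],"hand":[255,255,255]}'
python3 -m pendant '{"offset":[[0,0,-2],[0,0,-1],[0,0,0]],"delta_rot":[[0,0,0],[0,0,0],[0,0,0]],"hand":[255,255,255]}'
python3 m.py pics/c19.png
```

```text
time: 18.42
tcp_pos: [0.5516, 0.2402, 0.286]
ee_rot: [[0.985, 0.0, 0.174], [-0.174, 0.001, 0.985], [0.0, -1.0, 0.001]]
force: [0.8, -0.1, -3.1]
finger_gap: 0.109
time: 18.8
tcp_pos: [0.5516, 0.2402, 0.2829]
ee_rot: [[0.985, 0.001, 0.174], [-0.174, 0.001, 0.985], [0.001, -1.0, 0.001]]
force: [0.6, 0.3, -3.4]
finger_gap: 0.107
q [ 43.   4.  -6.  -0. -80. 127.] t 18.8 gap 0.107 F [ 0.6  0.3 -3.4]
tcp [0.5516 0.2402 0.2829] d mm [ 0.1 -0.  27.1] rot [-0.001  0.001  0.002]
```

View pics/c19.png

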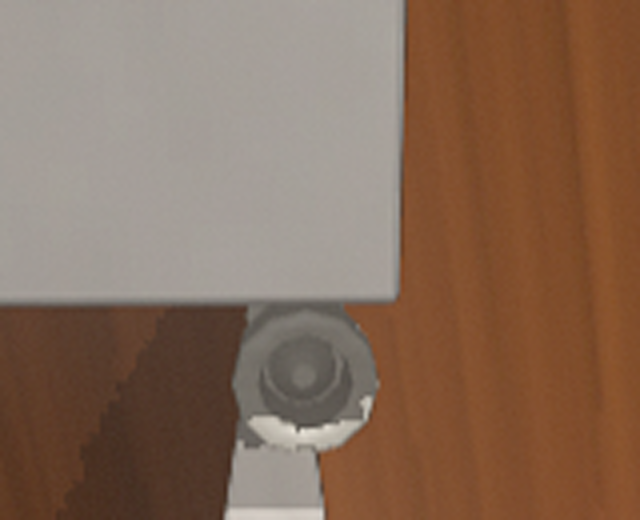

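```bash
python3 -m pendant '{"offset":[[0,0,-1.5],[0,0,0],[0,0,0]],"delta_rot":[[0,0,0],[0,0,0],[0,0,0]],"hand":[255,255,255]}'
python3 -m pendant '{"offset":[[0,0,-1.5],[0,0,0],[0,0,0]],"delta_rot":[[0,0,0],[0,0,0],[0,0,0]],"hand":[255,255,255]}'
```

```text
time: 19.23
tcp_pos: [0.5517, 0.2402, 0.2818]
ee_rot: [[0.985, 0.001, 0.174], [-0.174, 0.001, 0.985], [0.001, -1.0, 0.001]]
force: [-0.3, 0.1, -4.3]
finger_gap: 0.111
time: 19.6
tcp_pos: [0.5517, 0.2402, 0.2817]
ee_rot: [[0.985, 0.003, 0.173], [-0.173, 0.001, 0.985], [0.002, -1.0, 0.002]]
force: [-0.2, -0.7, -1.1]
finger_gap: 0.107
```

```bash
python3 -m pendant '{"offset":[[0,0,-1.5],[0,0,-1],[0,0,0]],"delta_rot":[[0,0,0],[0,0,0],[0,0,0]],"hand":[255,255,255]}'
python3 - <<'E'
from h import *
toward([.5517,.2402,.2817],RH)
c=cam('scene');cv2.imwrite('pics/s20.png',cv2.resize(c['color'][90:190,300:420],None,fx=5,fy=5,interpolation=cv2.INTER_CUBIC))
c=cam('wrist');cv2.imwrite('pics/w20.png',c['color'])
E
```

```text
time: 19.98
tcp_pos: [0.5517, 0.2401, 0.2816]
ee_rot: [[0.985, 0.005, 0.173], [-0.173, 0.002, 0.985], [0.004, -1.0, 0.003]]
force: [-1.9, -0.0, -1.1]
finger_gap: 0.107
q [ 43.   4.  -7.   0. -79. 127.] t 19.98 gap 0.107 F [-1.9 -0.  -1.1]
tcp [0.5517 0.2401 0.2816] d mm [0.  0.1 0.1] rot [-0.002  0.005  0.001]
```

View pics/s20.png

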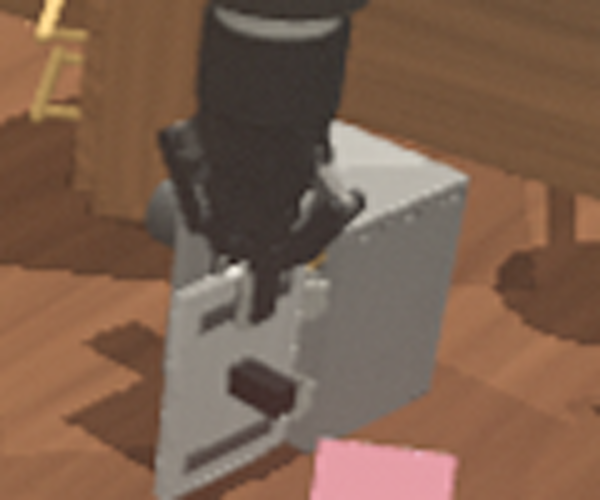

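```bash
python3 -m pendant '{"offset":[[0,0,0],[0,0,0],[0,0,0],[0,0,0],[0,0,0],[0,0,10],[0,0,25],[0,0,40],[0,0,40],[0,0,0]],"delta_rot":[[0,0,0],[0,0,0],[0,0,0],[0,0,0],[0,0,0],[0,0,0],[0,0,0],[0,0,0],[0,0,0],[0,0,0]],"hand":[150,0,0,0,0,0,0,0,0,0]}'
python3 - <<'E'
from h import *
toward([.5517,.2402,.40],RH)
c=cam('wrist');cv2.imwrite('pics/w21.png',c['color'])
A=pts(c)
m=(A[...,2]>.03)&(A[...,2]<.13)&(A[...,0]>.60)&(A[...,0]<.78)&(A[...,1]>.08)&(A[...,1]<.28)
print('decoy',m.sum(),np.nanpercentile(A[m],[1,50,99],axis=0).round(3))
s=cam('scene')
cv2.imwrite('pics/c21.png',np.hstack([cv2.resize(c['color'],(400,300)),cv2.resize(s['color'][90:190,300:433],(400,300))]))
E
```

```text
time: 21.32
tcp_pos: [0.5519, 0.2395, 0.4027]
ee_rot: [[0.985, 0.008, 0.173], [-0.173, 0.002, 0.985], [0.008, -1.0, 0.004]]
force: [0.2, 0.6, -0.3]
finger_gap: 1.0
q [ 43.   2.   5.   0. -92. 127.] t 21.32 gap 1.0 F [ 0.2  0.6 -0.3]
tcp [0.5519 0.2395 0.4027] d mm [-0.2  0.7 -2.7] rot [-0.002  0.008  0.001]
decoy 3257 [[0.637 0.137 0.03 ]
 [0.676 0.196 0.057]
 [0.723 0.226 0.088]]
```

View pics/c21.png

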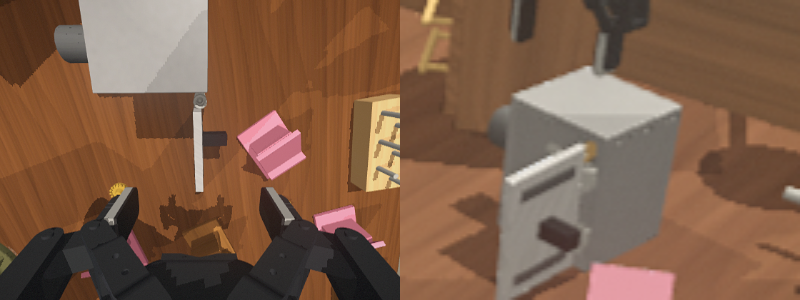

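```bash
python3 -m pendant '{"offset":[[18,-21,0],[19,-22,0],[0,0,0],[0,0,0],[0,0,0],[0,0,-40],[0,0,-40],[0,0,-38],[0,0,0],[0,0,0]],"delta_rot":[[0,0.004,0],[0,0.004,0],[0,0,0],[0,0,0],[0,0,0],[0,0,0],[0,0,0],[0,0,0],[0,0,0],[0,0,0]],"hand":[255,255,255,255,255,255,255,255,255,255]}'
python3 - <<'E'
from h import *
toward([.5887,.1968,.283],RH)
c=cam('wrist');cv2.imwrite('pics/w22.png',c['color'])
s=cam('scene')
cv2.imwrite('pics/c22.png',np.hstack([cv2.resize(c['color'],(400,300)),cv2.resize(s['color'][90:190,300:433],(400,300))]))
E
```

```text
time: 22.68
tcp_pos: [0.5868, 0.199, 0.2754]
ee_rot: [[0.986, -0.008, 0.167], [-0.167, -0.002, 0.986], [-0.008, -1.0, -0.003]]
force: [0.0, -0.3, 0.4]
finger_gap: 0.001
q [ 37.   7.  -4.  -0. -80. 133.] t 22.68 gap 0.001 F [ 0.  -0.3  0.4]
tcp [0.5868 0.199  0.2754] d mm [ 1.9 -2.2  7.6] rot [ 0.002 -0.008 -0.005]
```

View pics/c22.png

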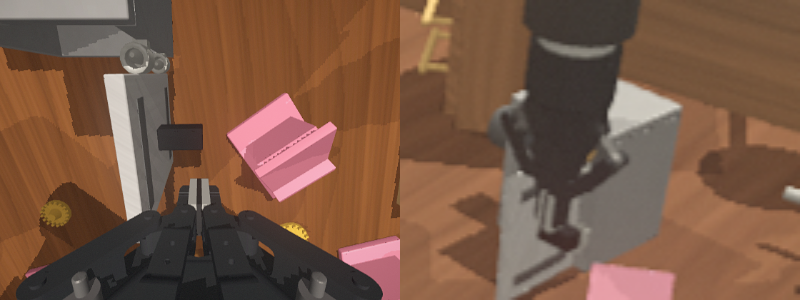

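```bash
python3 -m pendant '{"offset":[[-8,1,5],[-8,1,0],[-8,1,0],[-8,1,0],[-8,1,0],[-8,1,0],[-7.5,3,0],[-7.5,3,0],[-7.5,3,0],[-6.5,5,0],[-6.5,5,0],[-6.5,5,0],[0,0,0]],"delta_rot":[[0,0,0],[0,0,0],[0,0,0],[0,0,0],[0,0,0],[0,0,0],[0,0,0],[0,0,0],[0,0,0],[0,0,0],[0,0,0],[0,0,0],[0,0,0]],"hand":[255,255,255,255,255,255,255,255,255,255,255,255,255]}'
python3 - <<'E'
from h import *
toward([.5653-.055*.985-.172*.0764,.2953+.172*.055-.985*.0764,.280],RH)
c=cam('wrist')
s=cam('scene')
cv2.imwrite('pics/c23.png',np.hstack([cv2.resize(c['color'],(400,300)),cv2.resize(s['color'][90:190,300:433],(400,300))]))
E
```

```text
time: 24.4
tcp_pos: [0.4904, 0.2315, 0.2841]
ee_rot: [[0.986, -0.004, 0.167], [-0.167, 0.002, 0.986], [-0.004, -1.0, 0.001]]
force: [0.1, -0.3, 0.7]
finger_gap: -0.001
q [ 46.  -5. -15.  -0. -80. 124.] t 24.4 gap -0.001 F [ 0.1 -0.3  0.7]
tcp [0.4904 0.2315 0.2841] d mm [ 7.6 -2.  -4.1] rot [-0.002 -0.004 -0.005]
```

View pics/c23.png

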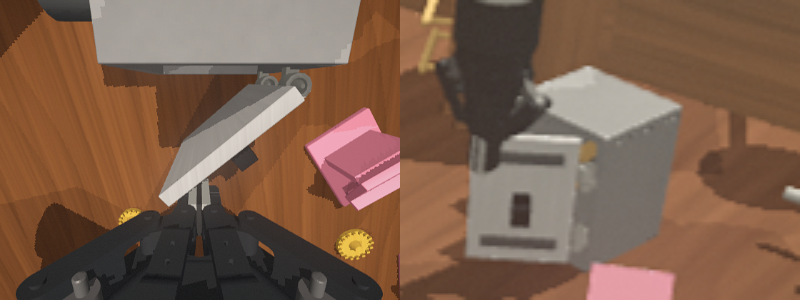

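```bash
python3 -m pendant '{"offset":[[-2.5,6.5,-3],[-2.5,6.5,0],[-2.5,6.5,0],[-2.5,7,0],[-2.5,7,0],[-2,7,0],[-0.5,7,0],[0,6,0],[0,0,0],[0,0,0]],"delta_rot":[[0,0,0],[0,0,0],[0,0,0],[0,0,0],[0,0,0],[0,0,0],[0,0,0],[0,0,0],[0,0,0],[0,0,0]],"hand":[255,255,255,255,255,255,255,255,255,255]}'
cat > s.py <<'E'
from h import *
import sys
a=np.array
toward(a([.5653,.2953,.280])-.093*a([.985,-.172,0])-.015*a([.172,.985,0]),RH)
c=cam('wrist')
s=cam('scene')
cv2.imwrite(sys.argv[1],np.hstack([cv2.resize(c['color'],(400,300)),cv2.resize(s['color'][90:190,300:433],(400,300))]))
E
python3 s.py pics/c24.png
```

```text
time: 25.75
tcp_pos: [0.475, 0.2885, 0.2805]
ee_rot: [[0.986, -0.005, 0.168], [-0.168, 0.001, 0.986], [-0.005, -1.0, 0.0]]
force: [-0.4, 0.3, 0.6]
finger_gap: -0.002
q [ 52.  -3. -13.  -0. -80. 118.] t 25.75 gap -0.002 F [-0.4  0.3  0.6]
tcp [0.475  0.2885 0.2805] d mm [-3.8  8.  -0.5] rot [-0.001 -0.005 -0.004]
```

View pics/c24.png

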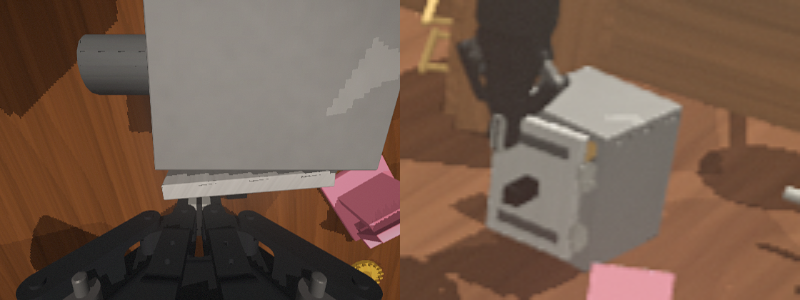

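```bash
python3 -m pendant '{"offset":[[0,3,0],[0,2,0],[0,2,0],[0,0,0]],"delta_rot":[[0,0,0],[0,0,0],[0,0,0],[0,0,0]],"hand":[255,255,255,255]}'
python3 -m pendant '{"offset":[[0,2,0],[0,2,0],[0,0,0]],"delta_rot":[[0,0,0],[0,0,0],[0,0,0]],"hand":[255,255,255]}'
python3 s.py pics/c25.png
```

```text
time: 26.35
tcp_pos: [0.4751, 0.2955, 0.2806]
ee_rot: [[0.986, -0.004, 0.169], [-0.168, 0.001, 0.986], [-0.005, -1.0, 0.0]]
force: [-0.5, -0.2, 0.1]
finger_gap: 0.002
time: 26.72
tcp_pos: [0.4751, 0.2998, 0.2806]
ee_rot: [[0.986, -0.005, 0.168], [-0.168, 0.001, 0.986], [-0.005, -1.0, -0.0]]
force: [0.8, -1.5, -0.9]
finger_gap: 0.001
q [ 53.  -2. -13.  -0. -80. 118.] t 26.73 gap 0.001 F [ 0.8 -1.5 -0.9]
tcp [0.4751 0.2998 0.2806] d mm [-4.  -3.2 -0.6] rot [-0.001 -0.005 -0.004]
```

View pics/c25.png

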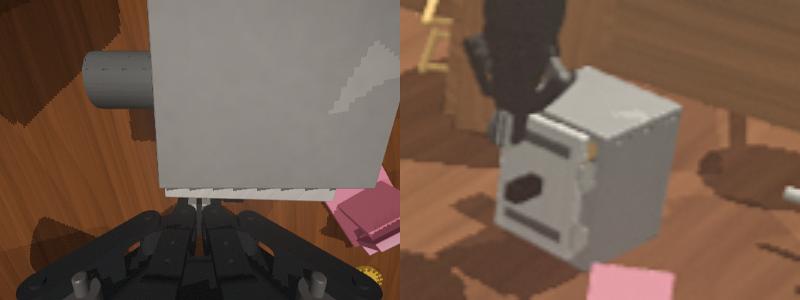

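```bash
python3 -m pendant '{"offset":[[0,1.5,0],[0,0,0],[0,0,0],[0,0,0],[0,-3,0],[0,-15,0],[0,-30,0],[0,-30,20],[0,-30,40],[0,0,40],[0,0,0]],"delta_rot":[[0,0,0],[0,0,0],[0,0,0],[0,0,0],[0,0,0],[0,0,0],[0,0,0],[0,0,0],[0,0,0],[0,0,0],[0,0,0]],"hand":[255,255,255,255,255,255,255,255,255,255,255]}'
cat > f.py <<'E'
from h import *
import sys
c=cam('wrist');s=cam('scene');t=cam('top')
cv2.imwrite(sys.argv[1],np.vstack([np.hstack([cv2.resize(c['color'],(400,300)),cv2.resize(s['color'][90:190,300:433],(400,300),interpolation=cv2.INTER_CUBIC)]),np.hstack([cv2.resize(s['color'],(400,300)),cv2.resize(t['color'],(400,300))])]))
A=pts(c);P=A-np.array([.5653,.2953,0]);xh=np.array([.985,-.172,0]);yh=np.array([.172,.985,0])
X=P@xh*1000;Y=P@yh*1000;Z=A[...,2]*1000
m=(Z>25)&(Z<138)&(X>-106)&(X<-10)&(Y>-60)&(Y<8)
for lo in range(-108,-8,20):
    k=m&(X>=lo)&(X<lo+20)
    if k.sum(): print(lo,k.sum(),'Y',np.percentile(Y[k],[10,50,90]).round(1))
m=(abs(Z-142)<4)&(Y>-25)&(Y<8)&(X<0)&(X>-130)
print('top edge',m.sum(),np.percentile(X[m],[1,99]).round(1),np.percentile(Z[m],50) if m.sum() else 0)
for lo in range(-108,-8,20):
    k=m&(X>=lo)&(X<lo+20)
    if k.sum(): print(lo,k.sum(),'topY',np.percentile(Y[k],[5,50,95]).round(1))
print(r.get_obs()['time'],r.get_obs()['force'],r.get_obs()['tcp_pos'])
E
python3 f.py pics/c26.png
```

```text
time: 28.2
tcp_pos: [0.4737, 0.1854, 0.3836]
ee_rot: [[0.986, -0.004, 0.169], [-0.169, 0.002, 0.986], [-0.004, -1.0, 0.001]]
force: [-0.0, 0.3, -0.1]
finger_gap: -0.0
-108 674 Y [-0.9 -0.6 -0. ]
-88 701 Y [-1.3 -0.7 -0.4]
-68 1433 Y [-31.8 -10.1  -0.6]
-48 669 Y [-1.3 -0.7 -0.4]
-28 584 Y [-0.9 -0.6 -0.4]
top edge 2331 [-108.3  -11.8] 139.99214545861722
-108 380 topY [-0.1  3.9  7.8]
-88 460 topY [-0.2  3.6  7.6]
-68 500 topY [-0.4  3.5  7.5]
-48 515 topY [-0.4  3.4  7.5]
-28 448 topY [-0.5  3.5  7.5]
28.35 [-0.09459314  0.26973757 -0.60831951] [0.47328428 0.18612681 0.3788189 ]
```

View pics/c26.png

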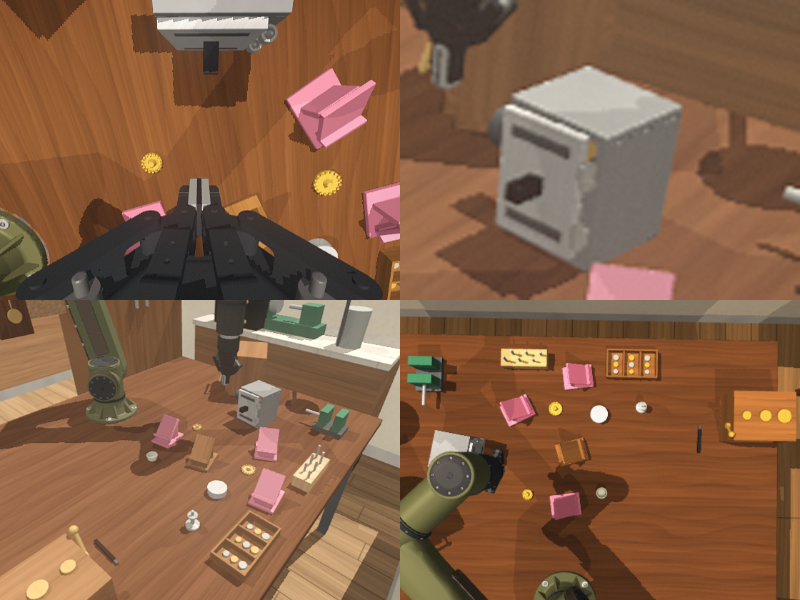

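```bash
python3 -m pendant '{"offset":[[0,0,0],[0,0,0],[0,0,0],[0,0,0]],"delta_rot":[[0,0,0],[0,0,0],[0,0,0],[0,0,0]],"hand":[255,255,255,255]}'
python3 f.py pics/c27.png && python3 -c "
from h import *
print(r.close_job())"
```

```text
time: 28.85
tcp_pos: [0.473, 0.1865, 0.3755]
ee_rot: [[0.986, -0.014, 0.167], [-0.167, -0.005, 0.986], [-0.013, -1.0, -0.008]]
force: [-0.1, -0.0, -0.3]
finger_gap: 0.001
-108 761 Y [-0.9 -0.6  0.9]
-88 784 Y [-1.3 -0.7 -0.4]
-68 1586 Y [-31.6  -9.9  -0.6]
-48 742 Y [-1.3 -0.7 -0.5]
-28 655 Y [-0.9 -0.6 -0.4]
top edge 2551 [-108.3  -11.8] 140.0832734038538
-108 388 topY [-0.   3.8  7.5]
-88 512 topY [-0.3  3.7  7.6]
-68 552 topY [-0.4  3.5  7.5]
-48 566 topY [-0.4  3.5  7.6]
-28 501 topY [-0.5  3.4  7.6]
29.0 [0.22233173 0.50868935 0.30866806] [0.4729931  0.18640085 0.37577186]
the job is handed in; nothing more can be done
None
```

I laid the door on the brown rest by its pull and let go, then took it again by its top edge and stood it upright. I lowered both knuckles onto the pins 90° open and kept hold until they stopped. After letting go, I pushed the door shut with the closed fingers. The job was handed in at about 29 s of the 67 s allowed.

**Shut and at rest:** in the last two wrist-camera readings, about 0.6 s apart, the outer face lay parallel to the housing front. It was within about 1 mm of the shut position and had not moved between readings.

**Fully down:** the door stopped descending within about 0.3 mm of the height I expected for a hung door, and its weight came off the wrist. The camera then put the top edge at about 140 mm against the nominal 142 mm. I take that 2 mm as camera error; it is within the 5 mm limit.

**Robot and bystanders:** the gripper was clear of everything and the wrist force was close to zero. The bystanders look unmoved in the pictures, but I did not measure their positions at the end.

No check failed. The scene and top cameras disagreed by 3 to 6 mm on the door's position, so I used the wrist camera alone to line the knuckles up with the pins.

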